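# Set the fence stop and true it up with the try square

## Task

Slide the stop along the fence of the marking-out board until it is home at the end block and its spring catch holds it, and let go of it. Its plate hangs loose and out of true: take the try square from the bench, lay it flat on the board in the corner of fence and stop plate, blade along the fence and stock along the plate, and press it in until both outer edges bear fully against them and the plate stands square. Finish holding it pressed there in the gripper, ready for the clamp knob to be tightened; do not let go, and leave the other things where they lie.

Things in the scene. Friction and masses are not known exactly. Their poses are not given: they have to be found in the camera images.
- board: marking-out board fixed on the bench: plywood 200 mm (its x) by 350 mm (its y), 18 mm thick, top at z = 18 mm. Origin: centre of its underside. Its x points to the fence along the far edge, away from the robot; its y to the left along the fence. It lies turned by up to about 0.2 rad.
- fence: fixed aluminium fence rail on the board, along the board's y. Origin: lower edge of its working face (which looks to -x, towards the robot), at the board's top, half-way along; axes as the board's. 346 mm long, 30 mm thick, 30 mm high above the board. A steel end block stands on its left (+y) end, up to 46 mm above the board.
- corner (a point): point on the fence's working face at the board's top, where the stop plate's working face will stand when the stop is home: the corner the square goes into. Axes as the fence's: free space lies to its -x (towards the robot) and -y (to the right).
- stop (a joint): travel of the stop along the fence towards +y (left), m: 0 at the right, starts at 0 to 0.06, home against the end block at 0.120. Drags with about 1.5 N; in the last 12 mm the spring plunger rides over a pin, which takes about 7 N, and then drops behind it and holds the stop at home.
- stop_knob (a point): centre of the stop's upright black clamp knob, 20 mm diameter, 16 mm high, over the plate's pivot; 51 mm above the board's top, 25 mm in front (-x) of the fence face. Moves with the stop, does not turn; grip it from above and move it along the fence to slide the stop. The steel saddle under it (36 mm along y, top 40 mm above the board) reaches from 42 mm in front of the fence face over the fence.
- stop_plate (a joint): swivel, rad, of the loose stop plate under the saddle about the knob's axis; 0: its working face (looks to -y, right) square to the fence; positive: the end near the robot swings right. Starts 0.08 to 0.2, range +-0.25, friction 0.02 N m: it lays itself flat to what presses on it.
- square_stock (a point): centre, half-way up, of the dark wooden stock (thick leg) of the loose try square: a bar 19 mm thick (its x), 100 mm long (its y), 25 mm high. Outer corner at x -9.5, y +50 mm from here. The stop plate covers the first 52 mm of the stock from that corner; grip the stock across its 19 mm about 80 mm from the corner (30 mm towards -y from here), clear of the plate.
- try_square: the try square, 0.18 kg; axes as square_stock, origin at its underside. The aluminium blade, 32 mm wide, 5 mm thick, flush with the underside, runs in +x from the stock's +y end to 168 mm from the outer corner; its outer edge is level with the stock's +y end. Seated in the corner, its +x points along the fence's -y and its +y along the fence's +x.
- pencil: red pencil lying on the board near its front edge, leave it
- hex_nut: large steel nut on the board's front right, leave it
- padlock: brass padlock to the left of the board, leave it
- spring_clamp: spring clamp on the bench near the robot, leave it
- tape_roll: roll of tape on the bench to the right of the square, leave it
- strap_hinge: steel strap hinge at the front left, leave it
- square_corner (a point): the square's outer corner at its underside, where the stock's outer face and the blade's outer edge meet (x -83, y +50 mm from the square's origin)
- plate (a point): point on the stop plate's working face, straight right of the pivot, half-way up; its axes are the plate's: x across to the fence along the face, -y out of the face. The plate is 49 mm long (from 3 to 52 mm in front of the fence), 14 mm thick, its lower edge 3 mm above the board. Its working face lies 12 mm to the right (-y) of the knob's axis and, when trued, level with the saddle's right edge.

How it is judged:
On the way:
1. the stop is home, held there by its catch, with nothing touching it (value of joint stop above 0.118 m and contact force between each of the fingers, try_square and stop below 0.1 N), for 0.3 s.
At the end, for the whole second after the job is handed in: Stop home (within 2 mm), its plate square to the fence (0.03 rad); the try square flat on the board, corner within 4 mm, blade along fence (0.02 rad), stock along plate (0.025 rad), pressing on each with over 1 N, at rest, held between the fingers (value of joint stop above 0.118 m and value of joint stop_plate between -0.03 and 0.03 rad and angle between the x axis of try_square and the y axis of fence, either way round below 0.02 rad and angle between the y axis of try_square and the x axis of plate, either way round below 0.025 rad and horizontal distance between square_corner and corner below 0.004 m and x of square_corner in the frame of fence above -0.002 m and z of square_corner in the frame of fence below 0.004 m and angle between try_square's own z axis and vertical below 0.04 rad and contact force between try_square and fence above 1 N and contact force between try_square and stop_plate above 1 N and contact force between the fingers and try_square above 3 N and linear speed of try_square below 0.01 m/s); the arm keeps its last pose, push and grip.
It fails at once if a bystander is moved more than 20 mm (distance of any of pencil, hex_nut, padlock, spring_clamp, tape_roll, strap_hinge from where it was at the start of the episode above 0.02 m).
It also fails if it takes over 61 s, if anything falls off the work surface, if the arm or the gripper's body presses on something with over 40 N, if the wrist force passes 120 N, or if a joint passes its speed limit or range.

## Robot

A 6-joint arm with a two-finger parallel gripper is mounted at the origin on a cart in front of the work surface, level with it; the furniture and walls round the work are solid. World frame = base frame: x ahead of the robot, y to its left, z up, the work surface at z = 0. Lengths are in m, angles in rad, forces in N, time in s.
With the tool pointing down it reaches from about 0.35 to 0.775 m from the base axis. Payload 5.5 kg.
Tool frame: the origin (TCP) lies at the very end of the fingers, on their centre line; the grasp point (between the pads) lies 19 mm behind it; x points along the fingers, y is the direction in which the jaws open and shut, and the axes are right-handed (so a half turn about x gives the same grasp; the last joint's range is limited). The gripper opens to 85 mm and grips with 20 to 120 N. Pads are 22 mm wide; open, the fingers measure 114 mm over their backs; the gripper's body (76 mm by 85 mm) begins 54 mm behind the grasp point. The pads swing forward as they close: fully open they stand 13 mm farther back than shut.
Start: joints at [-1.309, 0.313, 0.046, 1.304, 0, 1.431], TCP at [0.225, -0.529, 0.21] pointing down, gripper open.
Joint ranges: [-2.76, 2.76], [-0.86, 1.69], [-1.03, 1.26], [-2.2, 2.34], [-1.47, 1.5], [-3.14, 3.14]. Speed limits (rad/s): [2.57, 2.57, 3.14, 3.14, 3.14, 3.14].

## Interface

Orientations are given as a unit quaternion [w, x, y, z].
In Python, from rig import bot gives the robot as it stands. The module is installed in compiled form; this text tells all that it offers.
- The arm moves only by the shell command python3 -m pendant 'ROWS' [FORCE]. ROWS is JSON, a list of rows, each an object of numbers: "tx", "ty", "tz": the shift along the tool's x, y, z in m; "ax", "ay", "az": the turn, a rotation vector about the tool's x, y, z in degrees; "grip": the gripper's target within -1 to 1 (shut at 1, half-way at 0, fully open at -1). In form: [{"tx": .., "ty": .., "tz": .., "ax": .., "ay": .., "az": .., "grip": ..}, ...]. A call has exactly 10 rows; each row is the pose to reach, as a shift and turn from the pose measured when the call began, along the tool's axes at that moment; what a row does not reach only later rows make up. A row lasts 1/8 s, in which the tool goes at most 62.5 mm and 10.7 degrees, less where a joint would pass 70% of its speed; a pose out of reach is approached as far as the arm can. A call with a gripper value outside its range is refused whole. The fingers move at their own pace and stop on an object; FORCE is the grip in N (left out, the last holds). Time passes only in rows, so rows that repeat a pose let the fingers close, or fill a call up. It gives the time, the measured TCP pose, the force and the opening at its end, in the units of the state.
- bot.read_state(): the state, without advancing time (a new reading comes with each control period).
- bot.get_image(name): name is "scene" or "top" or "wrist"; returns a dict with "color" (480x640x3 uint8, blue, green, red), "intrinsics" (3x3 intrinsics, pixels), "k1" (the pictures are not rectified: a ray, as slopes to the right and down, at radius r is drawn at 1 + k1 r^2 times it, then the intrinsics apply), "origin" and "attitude" of the camera in the world. Camera axes: x right, y up, looking along -z (the intrinsics and any distortion apply to the point x, -y, -z); pixel columns grow to the right and rows downward; lengths in m; the calibration is good to about 2 mm. A picture is of the moment at which its call begins. There is no depth.
- bot.sign_off(): hands the job in, once; it reports no verdict.
The state is a dict: "t": time; "joint_pos": joint angles; "joint_velocities": joint speeds; "joint_torque": joint torques, N m; "ee_pos": TCP position; "ee_rot": TCP orientation; "force": force on the tool from outside, world axes, zero at the start; "torque": the same for the moment, N m; "opening": finger opening in m.
Only numpy, scipy, OpenCV 4.12 (cv2) and the standard library are available. Lean on these libraries where they do the work, as an engineer would, in place of code of your own. Each camera call takes 0.05 s, during which the arm holds its last target.

## Working session

There is one attempt and no reset: what is moved stays moved. The work goes in short steps, Python scripts to look and compute and a shell command to move; the robot and the scene stay as the last step left them, time stands still between calls to the robot, and variables do not carry over. Pictures are saved under pics/ and viewed, and the job is handed in when it is done.

```bash
mkdir -p pics; ls; python3 - <<'E'
from rig import bot
import cv2,json
s=bot.read_state()
for k,v in s.items(): print(k,v)
for n in ["scene","top","wrist"]:
    im=bot.get_image(n); cv2.imwrite(f"pics/{n}0.png",im["color"])
    print(n,{k:(v.tolist() if hasattr(v,'tolist') else v) for k,v in im.items() if k!='color'})
E
```

```text
pics
t 0.0
joint_pos [-1.30856800e+00  3.14012589e-01  4.49511682e-02  1.30356693e+00
 -4.92356047e-05  1.43119248e+00]
joint_velocities [ 0.00026433 -0.00099139 -0.00073048 -0.00045633  0.00014135  0.00069995]
joint_torque [-3.13799792e-04 -4.80629182e+01  2.98532313e+01  1.96522521e-02
 -8.69033511e-05  1.16275220e-05]
ee_pos [ 0.22471557 -0.52867211  0.20899058]
ee_rot [-0.14046975 -0.69282538 -0.14176062  0.69293951]
force [ 0.69063015 -0.72871122  0.0520176 ]
torque [ 0.02095033 -0.02112555  0.03712908]
opening 0.08552699326402848
scene {'intrinsics': [[495.7816981308493, 0.0, 329.22587134638377], [0.0, 495.7816981308493, 233.53619293559103], [0.0, 0.0, 1.0]], 'k1': -0.04197446169275761, 'origin': [-0.19052554944353342, -0.8203200947939555, 0.9111855573235882], 'attitude': [0.8478077408468706, 0.4096395096390826, -0.15696716242598457, -0.2979577430152002]}
top {'intrinsics': [[515.308267091848, 0.0, 322.59549540656707], [0.0, 515.308267091848, 237.54437144873677], [0.0, 0.0, 1.0]], 'k1': -0.09055747687973467, 'origin': [0.2275769863850165, -0.012623050670862404, 1.261250785478686], 'attitude': [0.7279789548596842, 0.07635135046628547, -0.07200238477472864, -0.677519571045832]}
wrist {'intrinsics': [[382.293031925361, 0.0, 323.14785016328983], [0.0, 382.293031925361, 238.37109156804658], [0.0, 0.0, 1.0]], 'k1': 0.01981256779682455, 'origin': [0.2965988317741655, -0.4978547168102413, 0.3733410052853906], 'attitude': [0.8243978866866055, -0.1283736153218567, 0.0860626069665107, -0.5445012093631957]}
```

View pics/scene0.png

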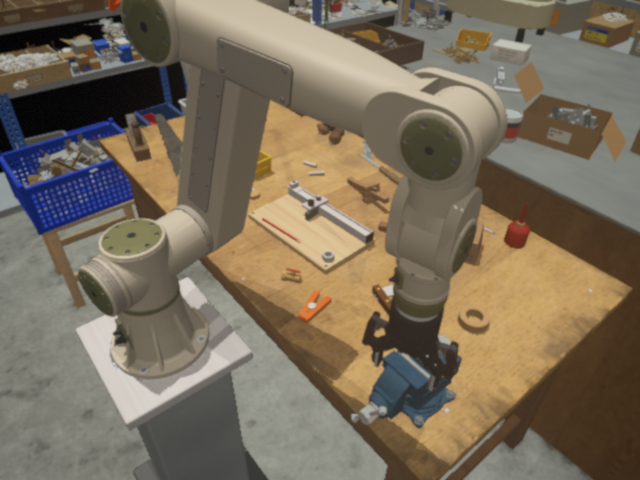

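View pics/top0.png

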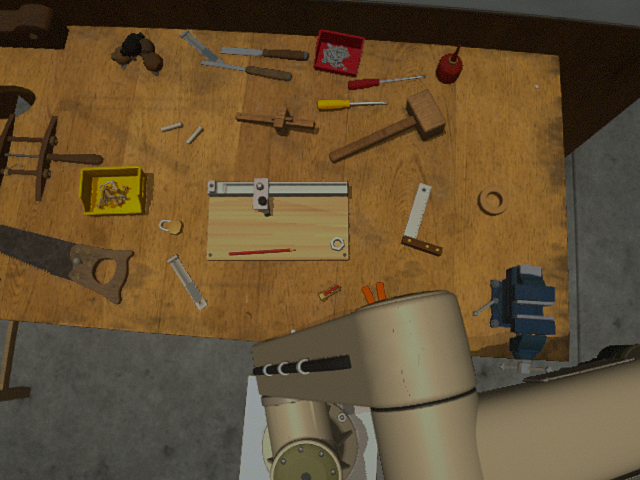

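View pics/wrist0.png

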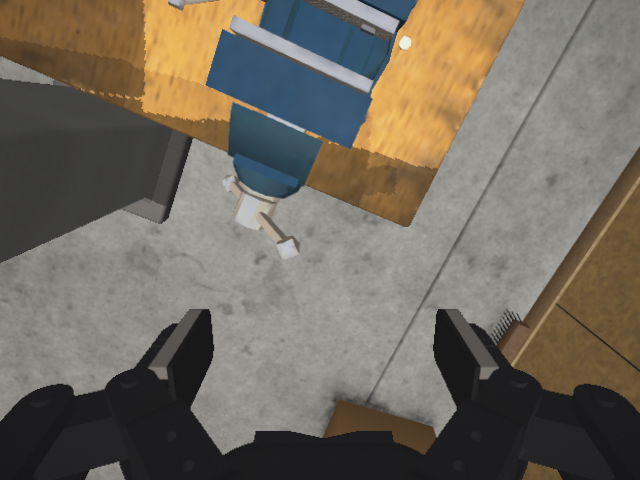

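```bash
cat > h.py <<'E'
import numpy as np, cv2
from scipy.spatial.transform import Rotation as R
def rot(q): return R.from_quat([q[1],q[2],q[3],q[0]]).as_matrix()
def ray(im,u,v):
    K=np.array(im["intrinsics"]);x=(u-K[0,2])/K[0,0];y=(v-K[1,2])/K[1,1]
    k=im["k1"];a,b=x,y
    for _ in range(20):
        f=1+k*(a*a+b*b);a,b=x/f,y/f
    d=rot(im["attitude"])@np.array([a,-b,-1.]);return np.array(im["origin"]),d/np.linalg.norm(d)
def onz(im,u,v,z):
    o,d=ray(im,u,v);return o+d*(z-o[2])/d[2]
def proj(im,p):
    K=np.array(im["intrinsics"]);c=rot(im["attitude"]).T@(np.array(p)-np.array(im["origin"]))
    a,b=c[0]/-c[2],-c[1]/-c[2];f=1+im["k1"]*(a*a+b*b)
    return np.array([K[0,0]*a*f+K[0,2],K[1,1]*b*f+K[1,2]])
def tri(rays):
    A=np.zeros((3,3));b=np.zeros(3)
    for o,d in rays:
        P=np.eye(3)-np.outer(d,d);A+=P;b+=P@o
    p=np.linalg.solve(A,b)
    return p,[np.linalg.norm((np.eye(3)-np.outer(d,d))@(p-o)) for o,d in rays]
def pose():
    from rig import bot
    s=bot.read_state();return s,np.array(s["ee_pos"]),rot(s["ee_rot"])
def save(im,n): 
    import pickle; pickle.dump({k:v for k,v in im.items()},open(f"pics/{n}.pkl","wb")); cv2.imwrite(f"pics/{n}.png",im["color"])
def load(n):
    import pickle; return pickle.load(open(f"pics/{n}.pkl","rb"))
E
python3 - <<'E'
from rig import bot
from h import *
for n in ["top","scene"]:
    im=bot.get_image(n); save(im,n+"1")
    c=im["color"]
    if n=="top":
        cv2.imwrite("pics/topc1.png",cv2.resize(c[170:270,195:355],None,fx=5,fy=5,interpolation=cv2.INTER_CUBIC))
        cv2.imwrite("pics/topc2.png",cv2.resize(c[175:265,390:520],None,fx=5,fy=5,interpolation=cv2.INTER_CUBIC))
        for u,v in [(208,182),(349,182),(349,260),(208,260)]: print(u,v,onz(im,u,v,.018))
        print('stock',onz(im,404,240,.025),onz(im,440,251,.025),onz(im,424,185,.005))
s,p,M=pose();print(M,s["t"])
E
```

```text
208 182 [0.61528415 0.30516507 0.018     ]
349 182 [ 0.64041068 -0.0516523   0.018     ]
349 260 [ 0.44100212 -0.06375761  0.018     ]
208 260 [0.41592966 0.28122357 0.018     ]
stock [ 0.49909538 -0.19534587  0.025     ] [ 0.47791392 -0.2849794   0.025     ] [ 0.65102452 -0.24430507  0.005     ]
[[-2.11395938e-04  3.91096863e-01 -9.20349498e-01]
 [ 8.19817862e-04 -9.20349142e-01 -3.91096900e-01]
 [-9.99999642e-01 -8.37195253e-04 -1.26070124e-04]] 0.25
```

```bash
sleep 1
```

```text
(no output)
```

View pics/topc1.png

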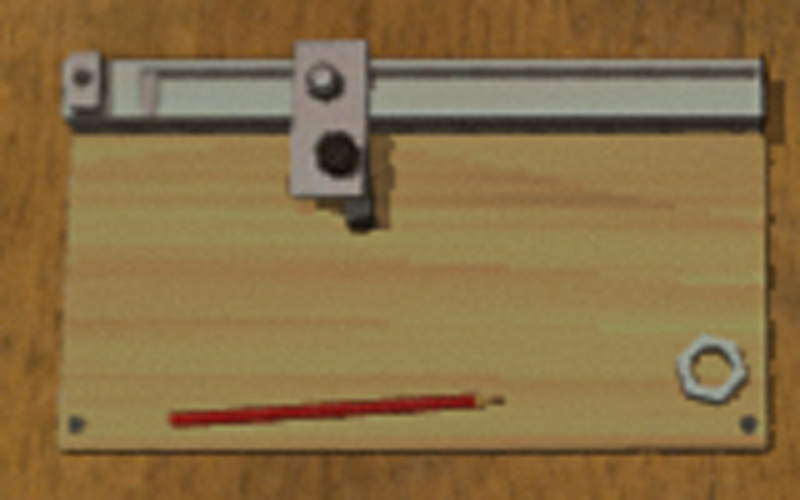

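View pics/topc2.png

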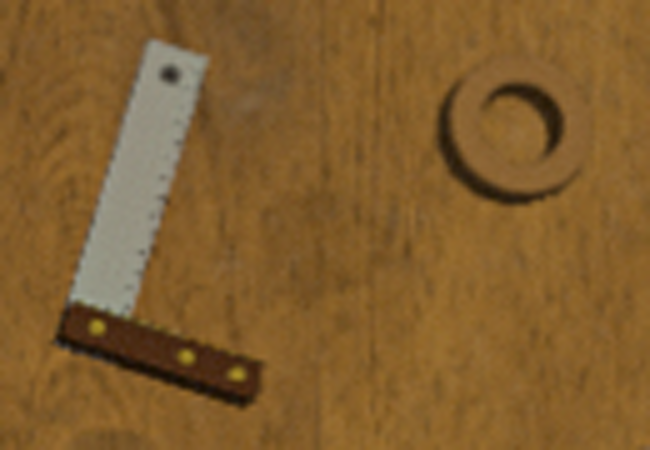

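```bash
cat >> h.py <<'E'
def go(target,yaw_deg):
    """tool-frame shift and turn to bring TCP to target, tool x down, tool y at yaw_deg in world"""
    s,p,M=pose()
    a=np.radians(yaw_deg);y=np.array([np.cos(a),np.sin(a),0]);x=np.array([0,0,-1.]);z=np.cross(x,y)
    T=np.stack([x,y,z],1);d=M.T@(np.array(target)-p);r=R.from_matrix(M.T@T).as_rotvec(degrees=True)
    print("t",s["t"],"tcp",p.round(4),"yaw",np.degrees(np.arctan2(M[1,1],M[0,1])).round(2),"J",np.array(s["joint_pos"]).round(2));print("shift",d.round(4),"turn",r.round(2))
E
python3 - <<'E'
from h import *
im=load("top1")
print("knob",onz(im,262,201,.077))
print("corner fence-left", onz(im,195+72/5,170+130/5,.018),onz(im,195+765/5,170+132/5,.018))
go([.42,-.03,.25],94)
im=bot=None
E
```

```text
knob [0.55846742 0.15466971 0.077     ]
corner fence-left [0.57872224 0.29709912 0.018     ] [ 0.60236401 -0.05142331  0.018     ]
t 0.25 tcp [ 0.2248 -0.529   0.2095] yaw -66.98 J [-1.31  0.31  0.05  1.3   0.    1.43]
shift [-0.0402 -0.3829 -0.3748] turn [-1.6098e+02 -7.0000e-02  0.0000e+00]
```

```bash
python3 -m pendant '[{"tx":-0.01,"ty":-0.038,"tz":-0.037,"ax":-10.5,"grip":-0.2},{"tx":-0.02,"ty":-0.077,"tz":-0.075,"ax":-21,"grip":-0.2},{"tx":-0.03,"ty":-0.115,"tz":-0.112,"ax":-31.5,"grip":-0.2},{"tx":-0.04,"ty":-0.153,"tz":-0.15,"ax":-42,"grip":-0.2},{"tx":-0.04,"ty":-0.191,"tz":-0.187,"ax":-52.5,"grip":-0.2},{"tx":-0.04,"ty":-0.23,"tz":-0.225,"ax":-63,"grip":-0.2},{"tx":-0.04,"ty":-0.268,"tz":-0.262,"ax":-73.5,"grip":-0.2},{"tx":-0.04,"ty":-0.306,"tz":-0.3,"ax":-84,"grip":-0.2},{"tx":-0.04,"ty":-0.345,"tz":-0.337,"ax":-94.5,"grip":-0.2},{"tx":-0.04,"ty":-0.383,"tz":-0.375,"ax":-105,"grip":-0.2}]'
python3 - <<'E'
from rig import bot
from h import *
im=bot.get_image("wrist");save(im,"w2")
go([.42,.03,.25],94)
E
```

```text
t 0.3 tcp [ 0.2248 -0.5291  0.2096] yaw -66.98 J [-1.31  0.31  0.05  1.3  -0.    1.43]
shift [-0.0401 -0.4383 -0.3983] turn [-1.6098e+02 -4.0000e-02  0.0000e+00]invalid input
```

View pics/w2.png

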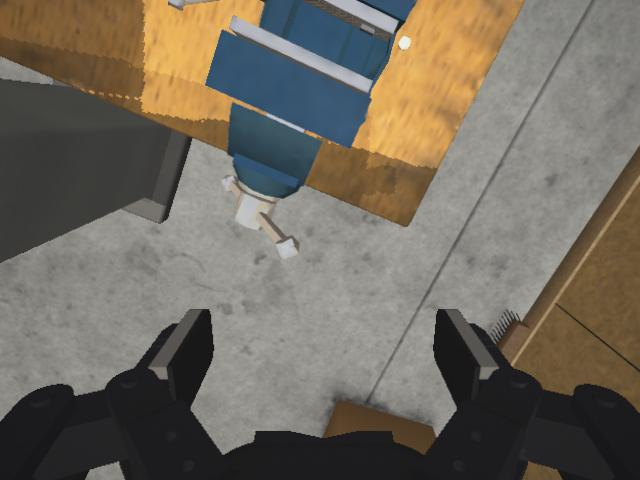

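Invalid input: probably every key is required in each row.

```bash
python3 -m pendant '[{"tx":-0.01,"ty":-0.038,"tz":-0.037,"ax":-10.5,"ay":0,"az":0,"grip":-0.2},{"tx":-0.02,"ty":-0.077,"tz":-0.075,"ax":-21,"ay":0,"az":0,"grip":-0.2},{"tx":-0.03,"ty":-0.115,"tz":-0.112,"ax":-31.5,"ay":0,"az":0,"grip":-0.2},{"tx":-0.04,"ty":-0.153,"tz":-0.15,"ax":-42,"ay":0,"az":0,"grip":-0.2},{"tx":-0.04,"ty":-0.191,"tz":-0.187,"ax":-52.5,"ay":0,"az":0,"grip":-0.2},{"tx":-0.04,"ty":-0.23,"tz":-0.225,"ax":-63,"ay":0,"az":0,"grip":-0.2},{"tx":-0.04,"ty":-0.268,"tz":-0.262,"ax":-73.5,"ay":0,"az":0,"grip":-0.2},{"tx":-0.04,"ty":-0.306,"tz":-0.3,"ax":-84,"ay":0,"az":0,"grip":-0.2},{"tx":-0.04,"ty":-0.345,"tz":-0.337,"ax":-94.5,"ay":0,"az":0,"grip":-0.2},{"tx":-0.04,"ty":-0.383,"tz":-0.375,"ax":-105,"ay":0,"az":0,"grip":-0.2}]' 30
python3 - <<'E'
from rig import bot
from h import *
im=bot.get_image("wrist");save(im,"w2")
im=bot.get_image("top");save(im,"t2")
go([.46,.1,.25],94)
E
```

```text
t: 1.55
ee_pos: [0.4206, -0.0282, 0.2501]
ee_rot: [0.637, 0.308, 0.636, -0.308]
force: [0.6, -0.9, 0.7]
opening: 0.0512
t 1.65 tcp [ 0.4211 -0.0257  0.2499] yaw 38.61 J [-0.25  0.01 -0.23  1.34  0.    0.64]
shift [ 0.0002  0.1088 -0.0739] turn [-5.539e+01 -1.000e-02 -1.100e-01]
```

View pics/w2.png

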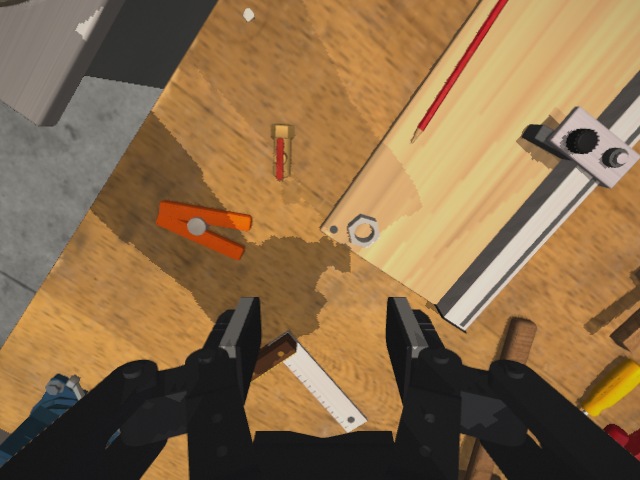

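```bash
python3 - <<'E'
from h import *
im=load("w2");print("view dir",-rot(im["attitude"])[:,2],im["origin"])
t=load("t2")
for (a,b) in [((582,141),(262,201))]:
    print(tri([ray(im,*a),ray(t,*b)]))
go([.62,.13,.26],94)
E
```

```text
view dir [ 0.19162524 -0.23903884 -0.95191397] [0.37131125 0.03371454 0.41432637]
(array([0.55959663, 0.15514201, 0.07316273]), [np.float64(8.994083083766108e-05), np.float64(8.994083083758097e-05)])
t 1.65 tcp [ 0.4211 -0.0257  0.2499] yaw 38.61 J [-0.25  0.01 -0.23  1.34  0.    0.64]
shift [-0.0096  0.2526  0.0025] turn [-5.539e+01 -1.000e-02 -1.100e-01]
```

```bash
python3 -c "
from h import *
go([.52,.14,.22],94)"
```

```text
t 1.65 tcp [ 0.4211 -0.0257  0.2499] yaw 38.61 J [-0.25  0.01 -0.23  1.34  0.    0.64]
shift [ 0.0303  0.1806 -0.0677] turn [-5.539e+01 -1.000e-02 -1.100e-01]
```

```bash
python3 -m pendant '[{"tx":0.005,"ty":0.03,"tz":-0.012,"ax":-10,"ay":0,"az":0,"grip":-0.2},{"tx":0.01,"ty":0.06,"tz":-0.024,"ax":-20,"ay":0,"az":0,"grip":-0.2},{"tx":0.015,"ty":0.09,"tz":-0.036,"ax":-30,"ay":0,"az":0,"grip":-0.2},{"tx":0.02,"ty":0.12,"tz":-0.046,"ax":-40,"ay":0,"az":0,"grip":-0.2},{"tx":0.025,"ty":0.15,"tz":-0.056,"ax":-48,"ay":0,"az":0,"grip":-0.2},{"tx":0.03,"ty":0.17,"tz":-0.064,"ax":-53,"ay":0,"az":0,"grip":-0.2},{"tx":0.03,"ty":0.18,"tz":-0.068,"ax":-55.4,"ay":0,"az":0,"grip":-0.2},{"tx":0.03,"ty":0.18,"tz":-0.068,"ax":-55.4,"ay":0,"az":0,"grip":-0.2},{"tx":0.03,"ty":0.18,"tz":-0.068,"ax":-55.4,"ay":0,"az":0,"grip":-0.2},{"tx":0.03,"ty":0.18,"tz":-0.068,"ax":-55.4,"ay":0,"az":0,"grip":-0.2}]' 30
python3 - <<'E'
from rig import bot
from h import *
im=bot.get_image("wrist");save(im,"w3")
im=bot.get_image("top");save(im,"t3")
im=bot.get_image("scene");save(im,"s3")
go([.56,.155,.25],94)
E
```

```text
t: 2.9
ee_pos: [0.5192, 0.1391, 0.2207]
ee_rot: [0.707, -0.024, 0.706, 0.025]
force: [-0.5, -0.3, 0.4]
opening: 0.0513
t 3.05 tcp [0.5193 0.1394 0.2206] yaw 93.96 J [ 0.11  0.24 -0.03  1.3   0.    0.04]
shift [-0.0293  0.0128  0.0417] turn [-0.04  0.07 -0.1 ]
```

View pics/w3.png

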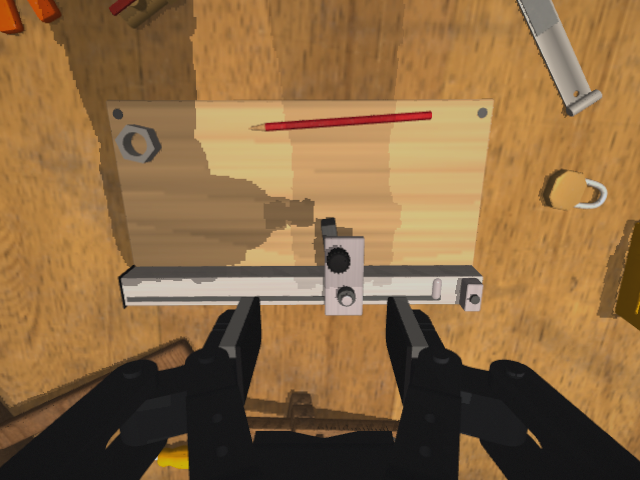

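View pics/t3.png

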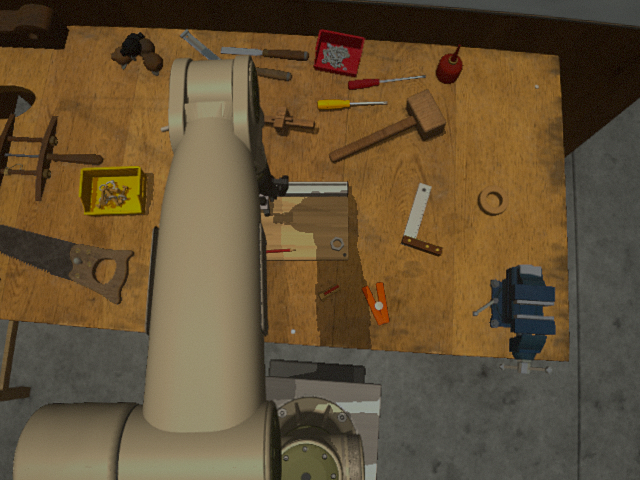

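```bash
python3 - <<'E'
from h import *
im=load("w3");c=im["color"]
cv2.imwrite("pics/w3c.png",cv2.resize(c[200:330,290:490],None,fx=4,fy=4,interpolation=cv2.INTER_CUBIC))
cv2.imwrite("pics/w3d.png",cv2.resize(c[200:330,100:300],None,fx=4,fy=4,interpolation=cv2.INTER_CUBIC))
E
```

```text
(no output)
```

View pics/w3c.png

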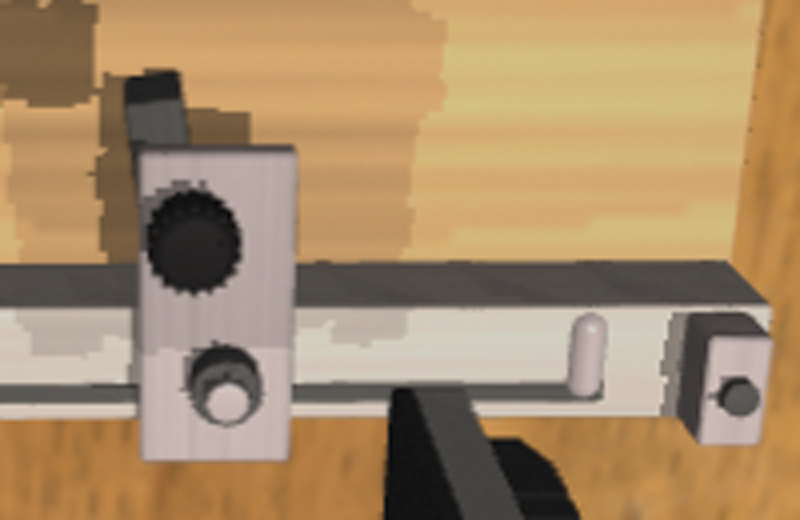

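View pics/w3d.png

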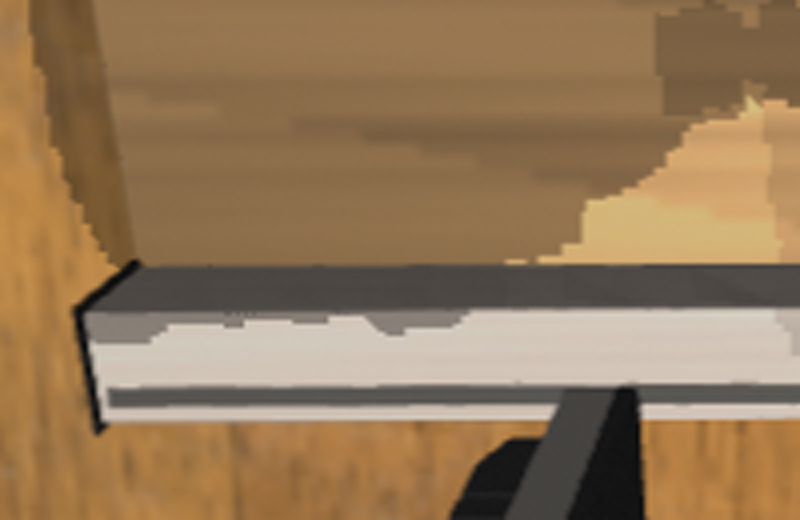

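```bash
python3 - <<'E'
from h import *
im=load("w3")
P=lambda u,v,z:onz(im,u,v,z).round(4)
a,b=P(134.2,266.2,.018),P(472,265.5,.018);print("fence base",a,b,np.linalg.norm(a-b),np.degrees(np.arctan2(-(b-a)[0],(b-a)[1])))
a2,b2=P(120,278,.048),P(482.5,276,.048);print("fence top",a2,b2,np.linalg.norm(a2-b2),np.degrees(np.arctan2(-(b2-a2)[0],(b2-a2)[1])))
f1,f2=P(108,100,.018),P(492,100,.018);print("front",f1,f2,np.linalg.norm(f1-f2),np.degrees(np.arctan2(-(f2-f1)[0],(f2-f1)[1])))
k=P(338.5,260.3,.069);print("knob",k)
for n,u,v in [("w2",582,141)]:
    print(tri([ray(im,338.5,260.3),ray(load("w2"),582,141),ray(load("t2"),262,201)]))
# saddle corners z=.058
for u,v in [(290+140/4,200+150/4),(290+297/4,200+147/4),(290+292/4,200+458/4),(290+142/4,200+460/4)]: print("saddle",P(u,v,.058))
print("block right top edge z.064",P(290+708/4,200+336/4,.064),P(290+697/4,200+443/4,.064))
ya=(b-a)/np.linalg.norm(b-a);xa=np.array([ya[1],-ya[0],0])
print("knob in fence frame x",xa@(k-a), "y from right end",ya@(k-a))
E
```

```text
fence base [ 0.602  -0.0483  0.018 ] [0.5774 0.2981 0.018 ] 0.34727240028542433 4.062106962446849
fence top [ 0.6019 -0.0477  0.048 ] [0.5762 0.2966 0.048 ] 0.3452578456747942 4.268881303351724
front [ 0.4422 -0.058   0.018 ] [0.4179 0.2853 0.018 ] 0.3441589458375301 4.048846902714403
knob [0.5617 0.1568 0.069 ]
(array([0.56062868, 0.15600336, 0.07096934]), [np.float64(0.000674159394451495), np.float64(0.00027302193681055586), np.float64(0.0006496459917920603)])
saddle [0.5449 0.1437 0.058 ]
saddle [0.5417 0.1788 0.058 ]
saddle [0.6198 0.1856 0.058 ]
saddle [0.6228 0.1497 0.058 ]
block right top edge z.064 [0.5786 0.2764 0.064 ] [0.6059 0.2788 0.064 ]
knob in fence frame x -0.025669935165228173 y from right end 0.20743951992957607
```

```bash
python3 -c "
from h import *
go([.561,.1565,.062],94.15)"
```

```text
t 3.05 tcp [0.5193 0.1394 0.2206] yaw 93.96 J [ 0.11  0.24 -0.03  1.3   0.    0.04]
shift [0.1587 0.0139 0.0426] turn [-0.19  0.07 -0.1 ]
```

```bash
python3 -m pendant '[{"tx":0.03,"ty":0.006,"tz":0.02,"ax":0,"ay":0,"az":0,"grip":-0.2},{"tx":0.07,"ty":0.012,"tz":0.038,"ax":0,"ay":0,"az":0,"grip":-0.2},{"tx":0.11,"ty":0.014,"tz":0.0425,"ax":0,"ay":0,"az":0,"grip":-0.2},{"tx":0.14,"ty":0.014,"tz":0.0425,"ax":0,"ay":0,"az":0,"grip":-0.2},{"tx":0.1585,"ty":0.014,"tz":0.0425,"ax":0,"ay":0,"az":0,"grip":-0.2},{"tx":0.1585,"ty":0.014,"tz":0.0425,"ax":0,"ay":0,"az":0,"grip":0.2},{"tx":0.1585,"ty":0.014,"tz":0.0425,"ax":0,"ay":0,"az":0,"grip":1},{"tx":0.1585,"ty":0.014,"tz":0.0425,"ax":0,"ay":0,"az":0,"grip":1},{"tx":0.1585,"ty":0.014,"tz":0.0425,"ax":0,"ay":0,"az":0,"grip":1},{"tx":0.1585,"ty":0.014,"tz":0.0425,"ax":0,"ay":0,"az":0,"grip":1}]' 30
python3 - <<'E'
from rig import bot
from h import *
im=bot.get_image("wrist");save(im,"w4")
s,p,M=pose()
print(s["force"],s["opening"])
kh=p+.094*np.array([-.0724,.9974,0]); kh[2]=p[2]
go(kh,94.15)
E
```

```text
t: 4.3
ee_pos: [0.5612, 0.1567, 0.0627]
ee_rot: [0.707, -0.024, 0.706, 0.025]
force: [0.9, -0.5, 0.0]
opening: -0.0004
[-0.34655795  0.6182332  -0.51580451] -6.124885629200678e-05
t 4.35 tcp [0.5611 0.1567 0.0625] yaw 93.96 J [ 0.13  0.41 -0.19  0.97  0.    0.06]
shift [ 0.0002  0.094  -0.0003] turn [-0.19  0.11 -0.1 ]
```

View pics/w4.png

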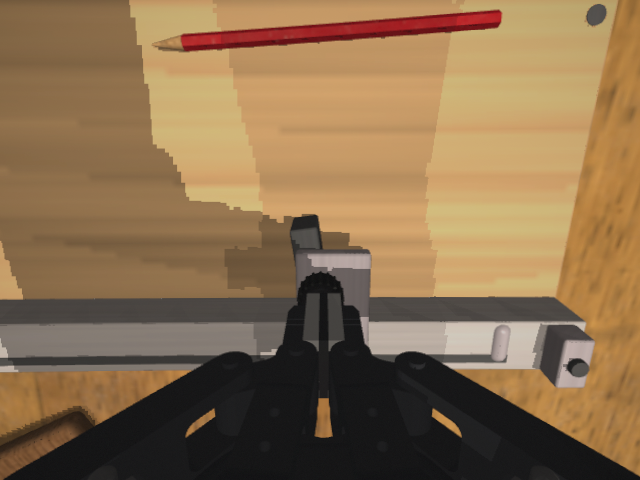

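```bash
python3 - <<'E'
from h import *
im=load("w4");s,p,M=pose()
print("tcp px",proj(im,p),"knob pts",proj(im,[.561,.1563,.077]),proj(im,[.561,.1563,.061]),proj(im,[.551,.1563,.077]),proj(im,[.571,.1563,.077]))
c=im["color"];cv2.imwrite("pics/w4c.png",cv2.resize(c[200:400,220:420],None,fx=3,fy=3,interpolation=cv2.INTER_CUBIC))
E
```

```text
tcp px [321.72105877 290.37084245] knob pts [320.86831841 304.63360587] [320.97708247 288.69998291] [322.46824661 283.70012571] [319.32498272 324.83072849]
```

View pics/w4c.png

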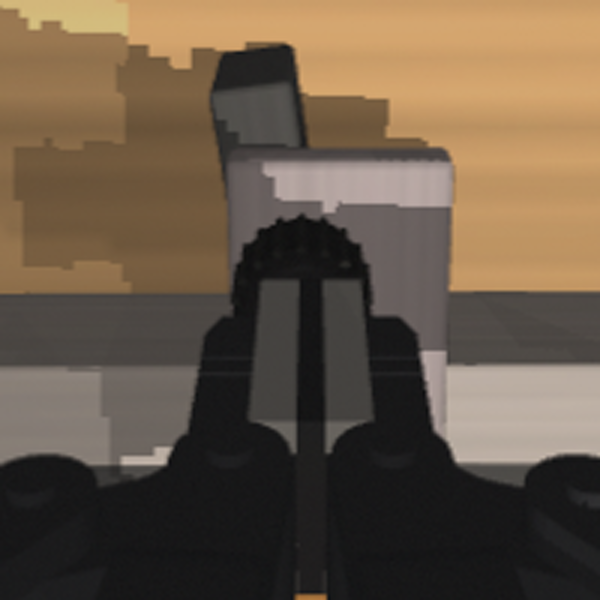

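```bash
python3 - <<'E'
from rig import bot
from h import *
im=bot.get_image("scene");save(im,"s4")
s,p,M=pose()
q=proj(im,p);print(q,proj(im,[.561,.1563,.077]),proj(im,[.561,.1563,.061]))
u,v=q.astype(int)
cv2.imwrite("pics/s4c.png",cv2.resize(im["color"][v-50:v+40,u-60:u+60],None,fx=6,fy=6,interpolation=cv2.INTER_CUBIC))
w=load("w4")
for x in (0,-.01,-.02):
  for z in (-.011,0): print(x,z,proj(w,p+M@np.array([x,0,z])))
E
```

```text
[310.34822957 203.74233064] [310.40332407 199.77795373] [310.40940412 204.18416835]
0 -0.011 [321.67267315 268.50596483]
0 0 [321.67073574 290.1021838 ]
-0.01 -0.011 [321.60524307 277.21860197]
-0.01 0 [321.60442579 299.85100266]
-0.02 -0.011 [321.52965325 286.98164598]
-0.02 0 [321.53023742 310.75307834]
```

View pics/s4c.png

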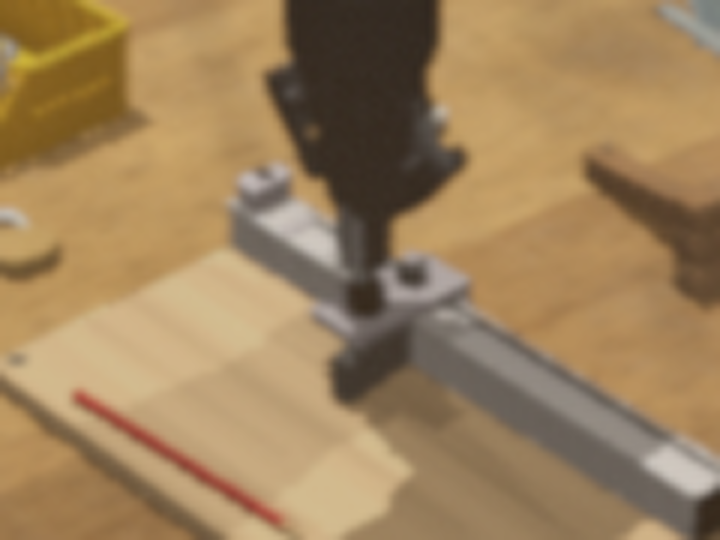

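```bash
python3 -m pendant '[{"tx":-0.003,"ty":0,"tz":0,"ax":-0.2,"ay":0,"az":0,"grip":-0.1},{"tx":-0.003,"ty":0,"tz":0,"ax":-0.2,"ay":0,"az":0,"grip":-0.1},{"tx":-0.003,"ty":0,"tz":0,"ax":-0.2,"ay":0,"az":0,"grip":-0.1},{"tx":0.004,"ty":0,"tz":0,"ax":-0.2,"ay":0,"az":0,"grip":-0.1},{"tx":0.008,"ty":0,"tz":0,"ax":-0.2,"ay":0,"az":0,"grip":-0.1},{"tx":0.012,"ty":0,"tz":0,"ax":-0.2,"ay":0,"az":0,"grip":-0.1},{"tx":0.016,"ty":0,"tz":0,"ax":-0.2,"ay":0,"az":0,"grip":-0.1},{"tx":0.016,"ty":0,"tz":0,"ax":-0.2,"ay":0,"az":0,"grip":1},{"tx":0.016,"ty":0,"tz":0,"ax":-0.2,"ay":0,"az":0,"grip":1},{"tx":0.016,"ty":0,"tz":0,"ax":-0.2,"ay":0,"az":0,"grip":1}]' 30
python3 - <<'E'
from rig import bot
from h import *
im=bot.get_image("wrist");save(im,"w5")
c=im["color"];cv2.imwrite("pics/w5c.png",cv2.resize(c[200:400,220:420],None,fx=3,fy=3,interpolation=cv2.INTER_CUBIC))
s,p,M=pose()
print(s["force"],s["opening"],p)
E
```

```text
t: 5.65
ee_pos: [0.5609, 0.1565, 0.0465]
ee_rot: [0.707, -0.025, 0.706, 0.026]
force: [-0.0, -0.1, -0.2]
opening: 0.0178
[-1.13781056 -0.42922734 -0.31120431] 0.017874238474983317 [0.56093675 0.15655184 0.04647186]
```

View pics/w5c.png

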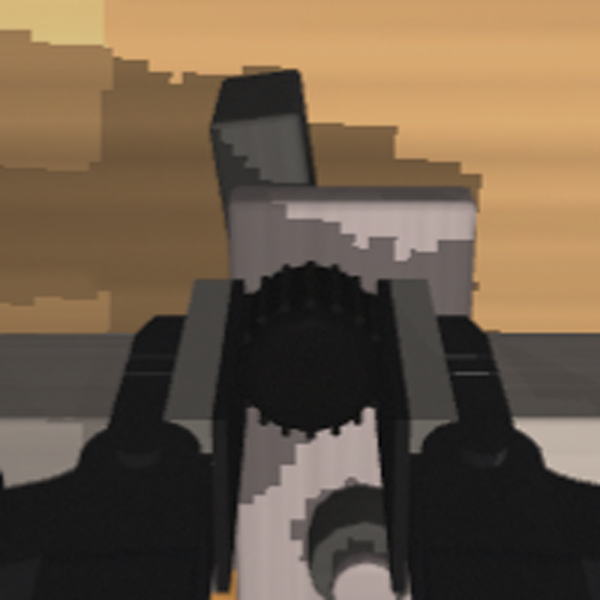

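```bash
python3 -m pendant '[{"tx":0,"ty":0.008,"tz":0,"ax":0,"ay":0,"az":0,"grip":1},{"tx":0,"ty":0.02,"tz":0,"ax":0,"ay":0,"az":0,"grip":1},{"tx":0,"ty":0.034,"tz":0,"ax":0,"ay":0,"az":0,"grip":1},{"tx":0,"ty":0.048,"tz":0,"ax":0,"ay":0,"az":0,"grip":1},{"tx":0,"ty":0.06,"tz":0,"ax":0,"ay":0,"az":0,"grip":1},{"tx":0,"ty":0.07,"tz":0,"ax":0,"ay":0,"az":0,"grip":1},{"tx":0,"ty":0.078,"tz":0,"ax":0,"ay":0,"az":0,"grip":1},{"tx":0,"ty":0.084,"tz":0,"ax":0,"ay":0,"az":0,"grip":1},{"tx":0,"ty":0.089,"tz":0,"ax":0,"ay":0,"az":0,"grip":1},{"tx":0,"ty":0.093,"tz":0,"ax":0,"ay":0,"az":0,"grip":1}]' 40
python3 - <<'E'
from rig import bot
from h import *
im=bot.get_image("wrist");save(im,"w6")
s,p,M=pose()
print(s["force"],s["opening"],p)
E
```

```text
t: 6.95
ee_pos: [0.5542, 0.2488, 0.0465]
ee_rot: [0.707, -0.025, 0.706, 0.025]
force: [0.8, -9.8, 0.7]
opening: 0.0172
[ 1.83676539 -5.37190147 -1.54473814] 0.0176488730685776 [0.55424604 0.24869204 0.04654428]
```

View pics/w6.png

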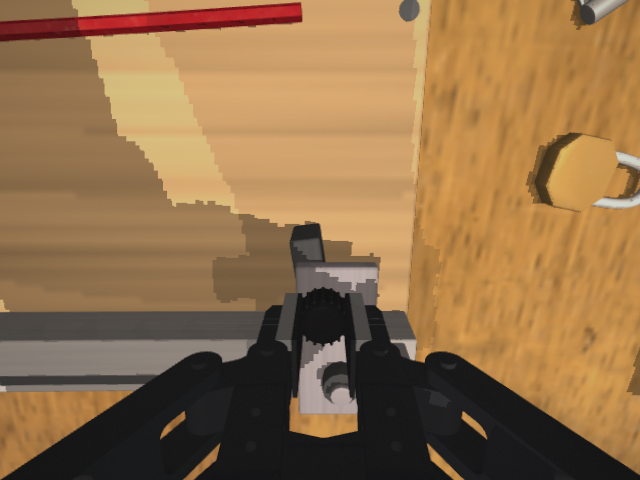

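```bash
python3 -m pendant '[{"tx":0,"ty":0.002,"tz":0,"ax":0,"ay":0,"az":0,"grip":1},{"tx":0,"ty":0.003,"tz":0,"ax":0,"ay":0,"az":0,"grip":1},{"tx":0,"ty":0.004,"tz":0,"ax":0,"ay":0,"az":0,"grip":1},{"tx":0,"ty":0.005,"tz":0,"ax":0,"ay":0,"az":0,"grip":1},{"tx":0,"ty":0.006,"tz":0,"ax":0,"ay":0,"az":0,"grip":1},{"tx":0,"ty":0.007,"tz":0,"ax":0,"ay":0,"az":0,"grip":1},{"tx":0,"ty":0.007,"tz":0,"ax":0,"ay":0,"az":0,"grip":1},{"tx":0,"ty":0.007,"tz":0,"ax":0,"ay":0,"az":0,"grip":1},{"tx":0,"ty":0.007,"tz":0,"ax":0,"ay":0,"az":0,"grip":1},{"tx":0,"ty":0.007,"tz":0,"ax":0,"ay":0,"az":0,"grip":1}]' 40
python3 - <<'E'
from h import *
s,p,M=pose()
print(s["force"],s["opening"],p)
E
```

```text
t: 8.25
ee_pos: [0.5542, 0.2488, 0.0465]
ee_rot: [0.707, -0.029, 0.706, 0.019]
force: [1.1, -22.5, 3.3]
opening: 0.0173
[  1.14817321 -22.45377767   3.27125229] 0.017348124670348693 [0.55420191 0.2487601  0.04648191]
```

```bash
python3 -m pendant '[{"tx":0,"ty":0,"tz":0,"ax":0,"ay":0,"az":0,"grip":1},{"tx":0,"ty":0,"tz":0,"ax":0,"ay":0,"az":0,"grip":0.2},{"tx":0,"ty":0,"tz":0,"ax":0,"ay":0,"az":0,"grip":-0.2},{"tx":0,"ty":0,"tz":0,"ax":0,"ay":0,"az":0,"grip":-0.2},{"tx":-0.02,"ty":0,"tz":0,"ax":0,"ay":0,"az":0,"grip":-0.2},{"tx":-0.05,"ty":0,"tz":-0.01,"ax":0,"ay":0,"az":0,"grip":-0.2},{"tx":-0.09,"ty":-0.01,"tz":-0.02,"ax":0,"ay":0,"az":0,"grip":-0.2},{"tx":-0.12,"ty":-0.03,"tz":-0.03,"ax":0,"ay":0,"az":0,"grip":-0.2},{"tx":-0.14,"ty":-0.05,"tz":-0.035,"ax":0,"ay":0,"az":0,"grip":-0.2},{"tx":-0.14,"ty":-0.05,"tz":-0.035,"ax":0,"ay":0,"az":0,"grip":-0.2}]' 30
python3 - <<'E'
from rig import bot
from h import *
im=bot.get_image("wrist");save(im,"w7")
s,p,M=pose()
print(s["force"],s["opening"],p)
c=im["color"]
cv2.imwrite("pics/w7c.png",cv2.resize(c[190:330,300:500],None,fx=4,fy=4,interpolation=cv2.INTER_CUBIC))
E
```

```text
t: 9.5
ee_pos: [0.5234, 0.1982, 0.1892]
ee_rot: [0.709, -0.028, 0.705, 0.019]
force: [0.5, -0.2, 0.1]
opening: 0.0514
[ 0.63789037  0.1513772  -0.33941914] 0.05136048893774088 [0.52295649 0.1986133  0.18786963]
```

View pics/w7.png

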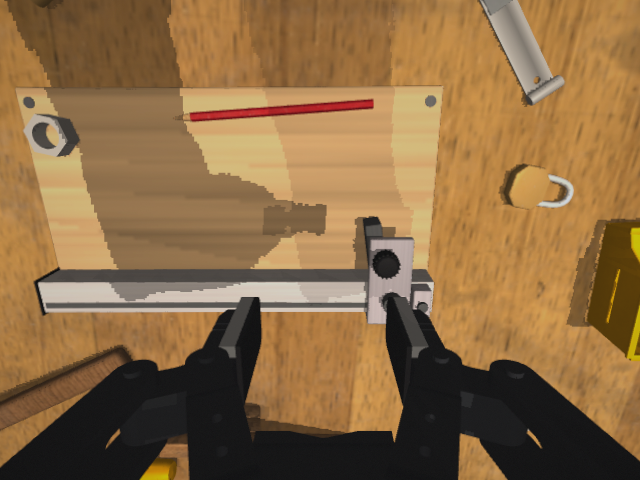

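View pics/w7c.png

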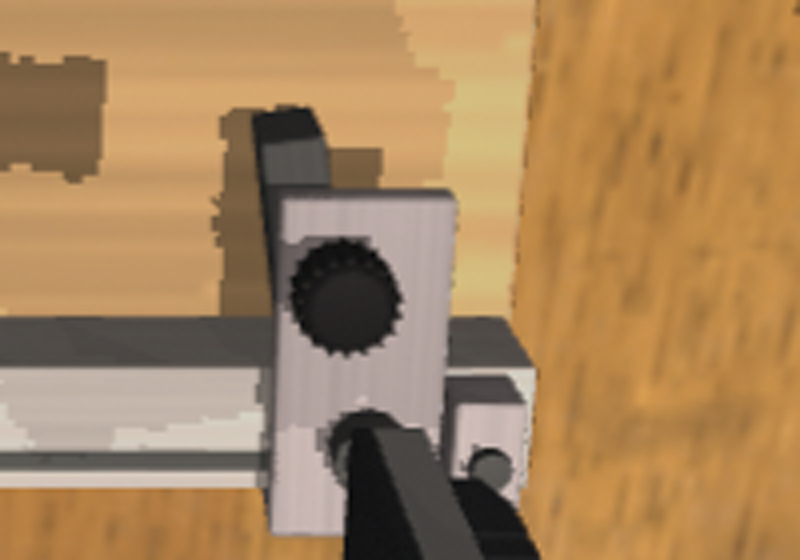

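```bash
python3 - <<'E'
from h import *
im=load("t2")
c=im["color"];
cv2.imwrite("pics/t2c.png",cv2.resize(c[175:265,390:450],None,fx=6,fy=6,interpolation=cv2.INTER_CUBIC))
b1=onz(im,390+150/5,175+40/5,.005);b2=onz(im,390+72/5,175+303/5,.005)
print(b1,b2,np.degrees(np.arctan2(*(b1-b2)[[1,0]])),np.linalg.norm(b1-b2))
A=onz(im,390+72/5,175+303/5,.025);B=onz(im,390+262/5,175+362/5,.025);print(A,B,np.linalg.norm(A-B),np.degrees(np.arctan2(*(A-B)[[1,0]])))
go([.48,-.285,.22],166)
w=load("w7")
P=lambda u,v,z:onz(w,u,v,z).round(4)
print("knob",P(386.5,264.5,.069),"saddle",P(300+283/4,190+200/4,.058),P(300+455/4,190+193/4,.058))
print("fence",P(59,269.5,.018),P(300+500/4,190+318/4,.018), "plate end top", P(300+255/4,190+112/4,.055),P(300+312/4,190+110/4,.055),"platelow",P(300+265/4,190+145/4,.021))
E
```

```text
[ 0.65561333 -0.23386495  0.005     ] [ 0.5147991  -0.19887058  0.005     ] -13.956104950826942 0.14509738831398453
[ 0.51022642 -0.19590545  0.025     ] [ 0.48733375 -0.29069485  0.025     ] 0.09751463248243787 76.42244477648649
t 9.55 tcp [0.523  0.1986 0.1879] yaw 93.82 J [ 0.23  0.29 -0.04  1.24 -0.01  0.16]
shift [-0.0262 -0.48   -0.075 ] turn [-72.18  -0.31   0.75]
knob [0.5552 0.2503 0.069 ] saddle [0.5392 0.2371 0.058 ] [0.5352 0.2716 0.058 ]
fence [ 0.6025 -0.0486  0.018 ] [0.5776 0.2968 0.018 ] plate end top [0.522 0.23  0.055] [0.5207 0.2413 0.055 ] platelow [0.5384 0.2369 0.021 ]
```

View pics/t2c.png

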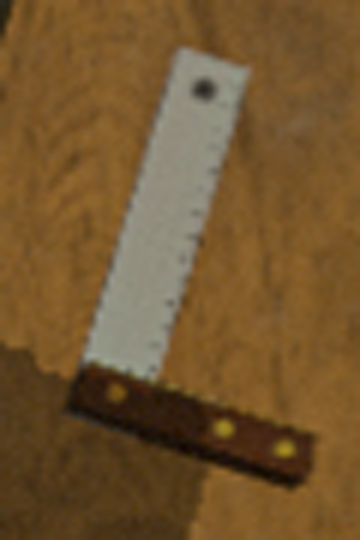

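```bash
python3 -m pendant '[{"tx":-0.005,"ty":-0.04,"tz":-0.006,"ax":-7,"ay":0,"az":0,"grip":-0.2},{"tx":-0.01,"ty":-0.095,"tz":-0.015,"ax":-16,"ay":0,"az":0,"grip":-0.2},{"tx":-0.015,"ty":-0.155,"tz":-0.024,"ax":-26,"ay":0,"az":0.2,"grip":-0.2},{"tx":-0.02,"ty":-0.215,"tz":-0.034,"ax":-36,"ay":0,"az":0.3,"grip":-0.2},{"tx":-0.026,"ty":-0.275,"tz":-0.043,"ax":-46,"ay":-0.1,"az":0.4,"grip":-0.2},{"tx":-0.026,"ty":-0.335,"tz":-0.052,"ax":-55,"ay":-0.2,"az":0.5,"grip":-0.2},{"tx":-0.026,"ty":-0.39,"tz":-0.061,"ax":-63,"ay":-0.3,"az":0.6,"grip":-0.2},{"tx":-0.026,"ty":-0.44,"tz":-0.069,"ax":-69,"ay":-0.3,"az":0.7,"grip":-0.2},{"tx":-0.026,"ty":-0.475,"tz":-0.075,"ax":-72.2,"ay":-0.3,"az":0.75,"grip":-0.2},{"tx":-0.026,"ty":-0.48,"tz":-0.075,"ax":-72.2,"ay":-0.3,"az":0.75,"grip":-0.2}]' 30
python3 - <<'E'
from rig import bot
from h import *
im=bot.get_image("wrist");save(im,"w8")
s,p,M=pose()
print(s["force"],s["opening"],p)
E
```

```text
t: 10.8
ee_pos: [0.4798, -0.2868, 0.2178]
ee_rot: [0.558, -0.434, 0.558, 0.435]
force: [-0.4, -0.3, -0.4]
opening: 0.0511
[-0.10917952  0.03004992  0.96193807] 0.05090759474424633 [ 0.47993228 -0.28587621  0.21798587]
```

View pics/w8.png

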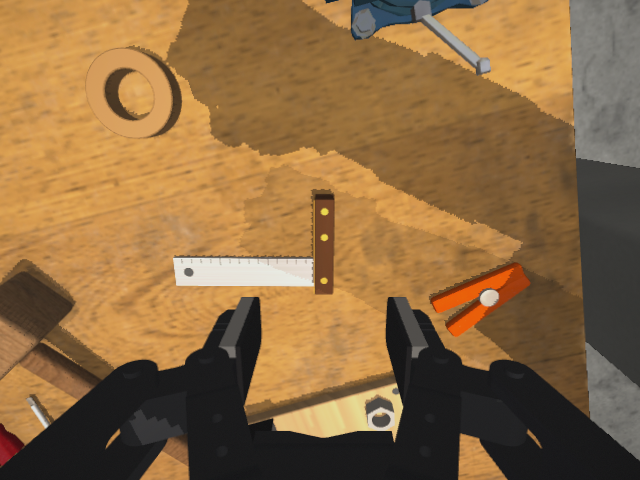

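```bash
python3 - <<'E'
from h import *
im=load("w8");c=im["color"]
cv2.imwrite("pics/w8c.png",cv2.resize(c[180:310,165:345],None,fx=4,fy=4,interpolation=cv2.INTER_CUBIC))
E
```

```text
(no output)
```

View pics/w8c.png

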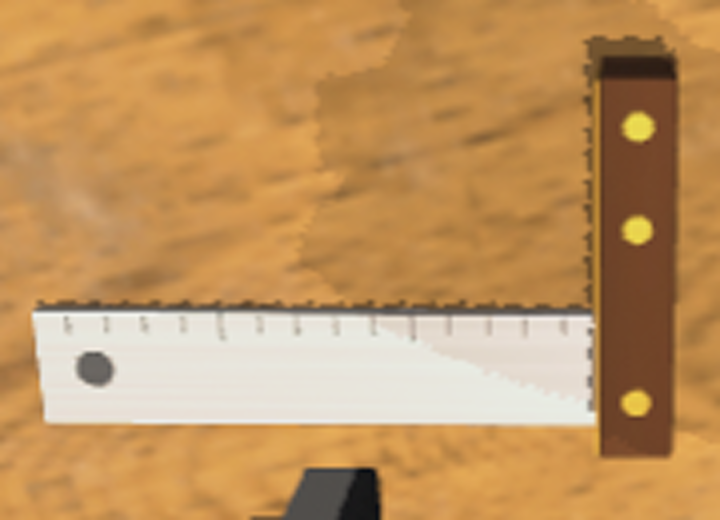

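```bash
python3 - <<'E'
from h import *
im=load("w8");t=load("t2")
f=lambda a,b,z:onz(im,165+a/4,180+b/4,z)
A,B,C,D=[f(a,b,.025) for a,b in [(600,78),(676,78),(671,457),(600,457)]]
print(A,B,C,D);ang=lambda d:np.degrees(np.arctan2(d[1],d[0]))
print("w",np.linalg.norm(A-B),np.linalg.norm(C-D),"L",np.linalg.norm(B-C),"yaw",ang(C-B)-90,ang(D-A)-90)
b1,b2=f(45,424,.005),f(598,425,.005);print("blade",b1,b2,np.linalg.norm(b1-b2),ang(b1-b2))
# tri rivet heights: near-corner rivet & far rivet
for w,tp in [((165+637/4,180+403/4),(390+117/6,175+392/6)),((165+638/4,180+127/4),(390+285/6,175+447/6)),((165+638/4,180+230/4),(390+223/6,175+428/6))]:
    print(tri([ray(im,*w),ray(t,*tp)]))
ctr=(A+B+C+D)/4;print(ctr)
yaw=(ang(C-B)+ang(D-A))/2-90
yh=np.array([-np.sin(np.radians(yaw)),np.cos(np.radians(yaw)),0])
g=ctr-.030*yh;print("grip",g,yaw)
go([g[0],g[1],.1],yaw+180)
E
```

```text
[ 0.48603313 -0.28999815  0.025     ] [ 0.46852788 -0.28560088  0.025     ] [ 0.49308847 -0.18939276  0.025     ] [ 0.51081264 -0.19385405  0.025     ]
w 0.01804909312924269 0.018277018440072335 L 0.09929362796172815 yaw -14.320938760489994 -14.452486795752748
blade [ 0.65582844 -0.23047204  0.005     ] [ 0.51177972 -0.19374735  0.005     ] 0.14865643259060762 -14.302661926323854
(array([ 0.49778603, -0.2082237 ,  0.02980016]), [np.float64(0.0003897542612315421), np.float64(0.00038975426123158446)])
(array([ 0.47996485, -0.27752637,  0.0306313 ]), [np.float64(0.00010380120667945612), np.float64(0.00010380120667938433)])
(array([ 0.48631829, -0.25223101,  0.02903995]), [np.float64(0.00015509244930281415), np.float64(0.0001550924493028385)])
[ 0.48961553 -0.23971146  0.025     ]
grip [ 0.48216157 -0.26877068  0.025     ] -14.386712778121364
t 10.85 tcp [ 0.4799 -0.2859  0.218 ] yaw 165.89 J [-0.68  0.28  0.02  1.31  0.   -2.01]
shift [0.118  0.0017 0.017 ] turn [ 0.28  0.06 -0.13]
```

```bash
python3 -m pendant '[{"tx":0.03,"ty":0.002,"tz":0.005,"ax":0.2,"ay":0,"az":-0.1,"grip":0.2},{"tx":0.075,"ty":0.002,"tz":0.012,"ax":0.2,"ay":0,"az":-0.1,"grip":0.2},{"tx":0.12,"ty":0.002,"tz":0.017,"ax":0.2,"ay":0,"az":-0.1,"grip":0.2},{"tx":0.155,"ty":0.002,"tz":0.017,"ax":0.2,"ay":0,"az":-0.1,"grip":0.2},{"tx":0.18,"ty":0.002,"tz":0.017,"ax":0.2,"ay":0,"az":-0.1,"grip":0.2},{"tx":0.195,"ty":0.002,"tz":0.017,"ax":0.2,"ay":0,"az":-0.1,"grip":0.2},{"tx":0.205,"ty":0.002,"tz":0.017,"ax":0.2,"ay":0,"az":-0.1,"grip":0.2},{"tx":0.21,"ty":0.002,"tz":0.017,"ax":0.2,"ay":0,"az":-0.1,"grip":0.2},{"tx":0.213,"ty":0.002,"tz":0.017,"ax":0.2,"ay":0,"az":-0.1,"grip":0.2},{"tx":0.213,"ty":0.002,"tz":0.017,"ax":0.2,"ay":0,"az":-0.1,"grip":0.2}]' 30
python3 - <<'E'
from rig import bot
from h import *
im=bot.get_image("wrist");save(im,"w9")
s,p,M=pose()
print(s["force"],s["opening"],p)
E
```

```text
t: 12.1
ee_pos: [0.482, -0.2689, 0.0054]
ee_rot: [0.559, -0.434, 0.558, 0.434]
force: [0.1, 0.4, 0.9]
opening: 0.0345
[0.63492459 0.25207312 0.16427279] 0.03435285838075106 [ 0.48207846 -0.26893512  0.00550954]
```

View pics/w9.png

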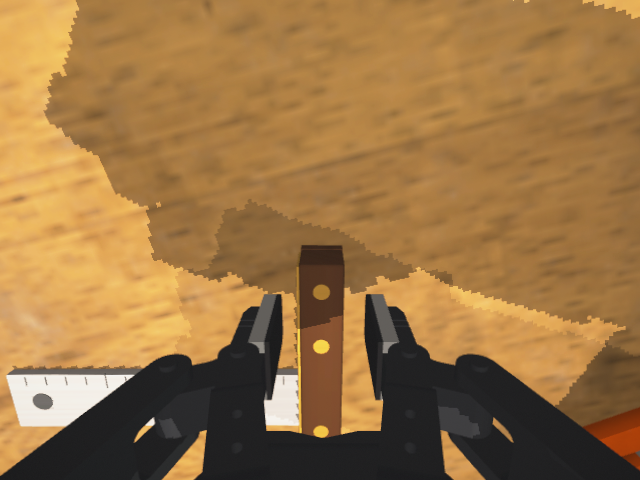

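```bash
python3 -m pendant '[{"tx":0.003,"ty":0,"tz":0,"ax":0,"ay":0,"az":0,"grip":0.2},{"tx":0.006,"ty":0,"tz":0,"ax":0,"ay":0,"az":0,"grip":0.2},{"tx":0.008,"ty":0,"tz":0,"ax":0,"ay":0,"az":0,"grip":0.2},{"tx":0.01,"ty":0,"tz":0,"ax":0,"ay":0,"az":0,"grip":0.2},{"tx":0.012,"ty":0,"tz":0,"ax":0,"ay":0,"az":0,"grip":0.2},{"tx":0.014,"ty":0,"tz":0,"ax":0,"ay":0,"az":0,"grip":0.2},{"tx":0.016,"ty":0,"tz":0,"ax":0,"ay":0,"az":0,"grip":0.2},{"tx":0.018,"ty":0,"tz":0,"ax":0,"ay":0,"az":0,"grip":0.2},{"tx":0.018,"ty":0,"tz":0,"ax":0,"ay":0,"az":0,"grip":0.2},{"tx":0.018,"ty":0,"tz":0,"ax":0,"ay":0,"az":0,"grip":0.2}]' 30
```

```text
t: 13.4
ee_pos: [0.4821, -0.2689, -0.0125]
ee_rot: [0.559, -0.434, 0.558, 0.434]
force: [0.1, 0.6, 0.0]
opening: 0.0343
```

```bash
python3 -m pendant '[{"tx":0.001,"ty":0,"tz":0,"ax":0,"ay":0,"az":0,"grip":0.2},{"tx":0.002,"ty":0,"tz":0,"ax":0,"ay":0,"az":0,"grip":0.2},{"tx":0.003,"ty":0,"tz":0,"ax":0,"ay":0,"az":0,"grip":0.2},{"tx":0.004,"ty":0,"tz":0,"ax":0,"ay":0,"az":0,"grip":0.2},{"tx":0.005,"ty":0,"tz":0,"ax":0,"ay":0,"az":0,"grip":0.2},{"tx":0.006,"ty":0,"tz":0,"ax":0,"ay":0,"az":0,"grip":0.2},{"tx":0.006,"ty":0,"tz":0,"ax":0,"ay":0,"az":0,"grip":0.2},{"tx":0.006,"ty":0,"tz":0,"ax":0,"ay":0,"az":0,"grip":0.2},{"tx":0.006,"ty":0,"tz":0,"ax":0,"ay":0,"az":0,"grip":0.2},{"tx":0.006,"ty":0,"tz":0,"ax":0,"ay":0,"az":0,"grip":0.2}]' 30
python3 - <<'E'
from rig import bot
from h import *
im=bot.get_image("wrist");save(im,"w10")
s,p,M=pose()
print(s["force"],s["opening"],p)
c=im["color"];cv2.imwrite("pics/w10c.png",cv2.resize(c[230:420,220:420],None,fx=3,fy=3,interpolation=cv2.INTER_CUBIC))
E
```

```text
t: 14.65
ee_pos: [0.4821, -0.2689, -0.0184]
ee_rot: [0.559, -0.434, 0.558, 0.434]
force: [-0.2, 0.6, 0.7]
opening: 0.0338
[-0.12083111 -0.18561405 -0.61818898] 0.03403488889445504 [ 0.48214239 -0.26893008 -0.01842634]
```

View pics/w10c.png

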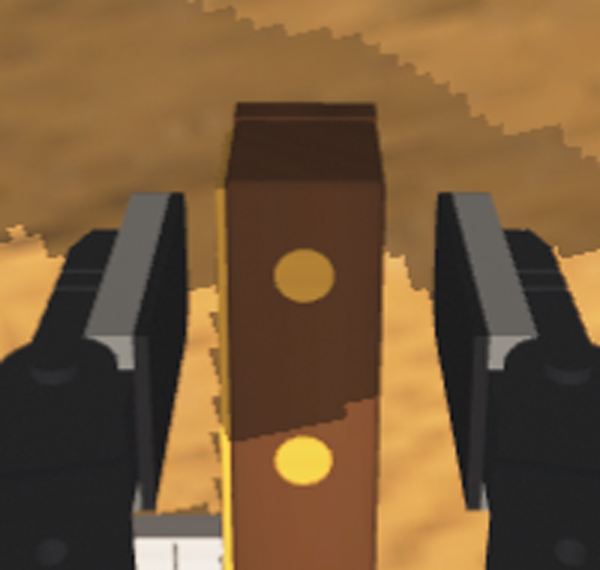

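```bash
python3 -m pendant '[{"tx":0,"ty":0,"tz":0,"ax":0,"ay":0,"az":0,"grip":1},{"tx":0,"ty":0,"tz":0,"ax":0,"ay":0,"az":0,"grip":1},{"tx":0,"ty":0,"tz":0,"ax":0,"ay":0,"az":0,"grip":1},{"tx":0,"ty":0,"tz":0,"ax":0,"ay":0,"az":0,"grip":1},{"tx":-0.003,"ty":0,"tz":0,"ax":0,"ay":0,"az":0,"grip":1},{"tx":-0.01,"ty":0,"tz":0,"ax":0,"ay":0,"az":0,"grip":1},{"tx":-0.025,"ty":0,"tz":0,"ax":0,"ay":0,"az":0,"grip":1},{"tx":-0.045,"ty":0,"tz":0,"ax":0,"ay":0,"az":0,"grip":1},{"tx":-0.065,"ty":0,"tz":0,"ax":0,"ay":0,"az":0,"grip":1},{"tx":-0.075,"ty":0,"tz":0,"ax":0,"ay":0,"az":0,"grip":1}]' 80
python3 - <<'E'
from rig import bot
from h import *
im=bot.get_image("wrist");save(im,"w11")
s,p,M=pose()
print(s["force"],s["opening"],p)
w=load("w7")
for uv in [(190,118),(372,104)]: print("pencil",onz(w,*uv,.022))
print("nut",onz(w,49,135,.025))
go([.488,.2081,.06],94.15)
E
```

```text
t: 15.95
ee_pos: [0.4828, -0.2695, 0.0586]
ee_rot: [0.559, -0.435, 0.558, 0.433]
force: [0.8, -0.1, -1.9]
opening: 0.0172
[ 0.26410221 -0.17858562 -1.27189171] 0.017314144210813 [ 0.48319905 -0.26979183  0.05927877]
pencil [0.4557683  0.08203059 0.022     ]
pencil [0.43464728 0.23074216 0.022     ]
nut [ 0.47769906 -0.03369434  0.025     ]
t 16.0 tcp [ 0.4832 -0.2698  0.0593] yaw 165.68 J [-0.65  0.36 -0.27  0.93  0.   -1.98]
shift [-0.0015  0.1135  0.4642] turn [71.53  0.1   0.21]
```

View pics/w11.png

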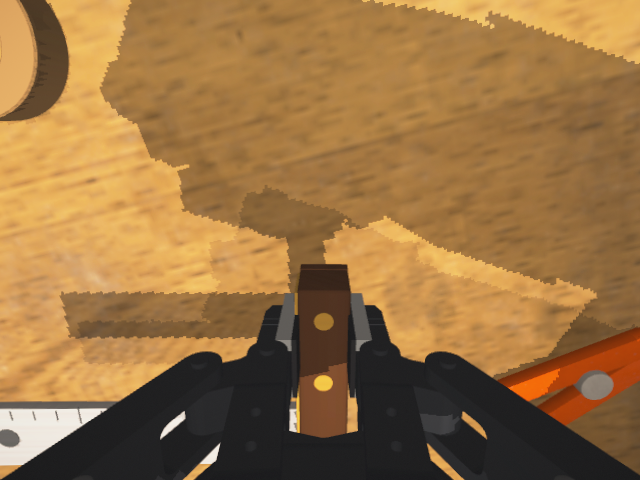

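```bash
python3 -m pendant '[{"tx":-0.005,"ty":0.002,"tz":0.008,"ax":2,"ay":0,"az":0,"grip":1},{"tx":-0.01,"ty":0.005,"tz":0.025,"ax":6,"ay":0,"az":0,"grip":1},{"tx":-0.015,"ty":0.011,"tz":0.05,"ax":12,"ay":0,"az":0,"grip":1},{"tx":-0.02,"ty":0.019,"tz":0.08,"ax":19,"ay":0,"az":0,"grip":1},{"tx":-0.02,"ty":0.028,"tz":0.115,"ax":26,"ay":0,"az":0,"grip":1},{"tx":-0.02,"ty":0.037,"tz":0.15,"ax":33,"ay":0,"az":0,"grip":1},{"tx":-0.02,"ty":0.045,"tz":0.185,"ax":40,"ay":0,"az":0.1,"grip":1},{"tx":-0.02,"ty":0.053,"tz":0.218,"ax":46,"ay":0,"az":0.1,"grip":1},{"tx":-0.02,"ty":0.06,"tz":0.245,"ax":51,"ay":0,"az":0.2,"grip":1},{"tx":-0.02,"ty":0.065,"tz":0.265,"ax":54,"ay":0,"az":0.2,"grip":1}]' 80
python3 - <<'E'
from h import *
go([.488,.2081,.075],94.15)
E
```

```text
t: 17.25
ee_pos: [0.485, 0.0045, 0.0785]
ee_rot: [0.695, -0.132, 0.695, 0.133]
force: [0.7, -0.1, -2.1]
opening: 0.0175
t 17.25 tcp [0.485  0.0045 0.0785] yaw 111.62 J [-0.16  0.23 -0.41  0.94  0.   -0.53]
shift [0.0037 0.1882 0.0778] turn [ 1.747e+01  1.000e-02 -6.000e-02]
```

```bash
python3 -m pendant '[{"tx":0,"ty":0.02,"tz":0.008,"ax":3,"ay":0,"az":0,"grip":1},{"tx":0,"ty":0.045,"tz":0.019,"ax":6,"ay":0,"az":0,"grip":1},{"tx":0,"ty":0.075,"tz":0.031,"ax":9,"ay":0,"az":0,"grip":1},{"tx":0.001,"ty":0.105,"tz":0.043,"ax":12,"ay":0,"az":0,"grip":1},{"tx":0.002,"ty":0.133,"tz":0.055,"ax":14.5,"ay":0,"az":0,"grip":1},{"tx":0.003,"ty":0.157,"tz":0.065,"ax":16.5,"ay":0,"az":0,"grip":1},{"tx":0.004,"ty":0.176,"tz":0.073,"ax":17.5,"ay":0,"az":0,"grip":1},{"tx":0.004,"ty":0.186,"tz":0.077,"ax":17.5,"ay":0,"az":-0.1,"grip":1},{"tx":0.004,"ty":0.188,"tz":0.078,"ax":17.5,"ay":0,"az":-0.1,"grip":1},{"tx":0.004,"ty":0.188,"tz":0.078,"ax":17.5,"ay":0,"az":-0.1,"grip":1}]' 80
python3 - <<'E'
from rig import bot
from h import *
im=bot.get_image("wrist");save(im,"w12")
im=bot.get_image("scene");save(im,"s12")
cv2.imwrite("pics/s12c.png",cv2.resize(im["color"][140:280,220:400],None,fx=4,fy=4,interpolation=cv2.INTER_CUBIC))
s,p,M=pose()
print(s["force"],s["opening"],p)
go([.488,.2081,0],94.15)
E
```

```text
t: 18.5
ee_pos: [0.4882, 0.2075, 0.0746]
ee_rot: [0.707, -0.026, 0.707, 0.025]
force: [0.4, 0.2, -2.4]
opening: 0.0171
[ 0.21942279  0.34041025 -2.34357867] 0.01753345122208442 [0.48824876 0.20727833 0.07471983]
t 18.6 tcp [0.4882 0.2073 0.0747] yaw 94.07 J [ 0.25  0.31 -0.3   0.96 -0.    0.18]
shift [ 0.0747  0.0009 -0.0002] turn [-0.08  0.    0.05]
```

View pics/w12.png

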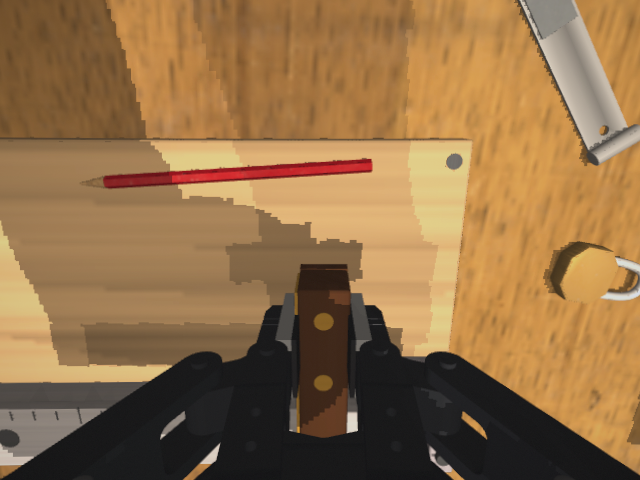

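View pics/s12c.png

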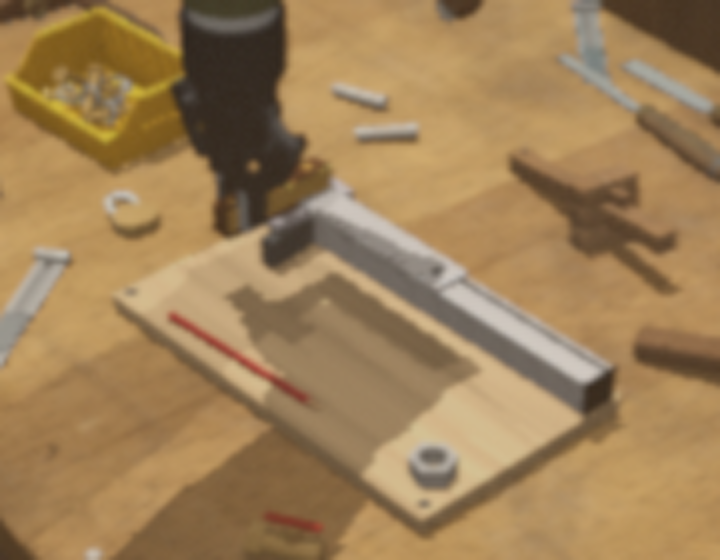

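```bash
python3 -m pendant '[{"tx":0.01,"ty":0.001,"tz":0,"ax":0,"ay":0,"az":0,"grip":1},{"tx":0.025,"ty":0.001,"tz":0,"ax":0,"ay":0,"az":0,"grip":1},{"tx":0.04,"ty":0.001,"tz":0,"ax":0,"ay":0,"az":0,"grip":1},{"tx":0.052,"ty":0.001,"tz":0,"ax":0,"ay":0,"az":0,"grip":1},{"tx":0.061,"ty":0.001,"tz":0,"ax":0,"ay":0,"az":0,"grip":1},{"tx":0.067,"ty":0.001,"tz":0,"ax":0,"ay":0,"az":0,"grip":1},{"tx":0.071,"ty":0.001,"tz":0,"ax":0,"ay":0,"az":0,"grip":1},{"tx":0.073,"ty":0.001,"tz":0,"ax":0,"ay":0,"az":0,"grip":1},{"tx":0.075,"ty":0.001,"tz":0,"ax":0,"ay":0,"az":0,"grip":1},{"tx":0.0755,"ty":0.001,"tz":0,"ax":0,"ay":0,"az":0,"grip":1}]' 80
python3 - <<'E'
from rig import bot
from h import *
im=bot.get_image("wrist");save(im,"w13")
im=bot.get_image("scene");save(im,"s13")
cv2.imwrite("pics/s13c.png",cv2.resize(im["color"][140:280,220:400],None,fx=4,fy=4,interpolation=cv2.INTER_CUBIC))
s,p,M=pose()
print(s["force"],s["torque"],s["opening"],p)
E
```

```text
t: 19.85
ee_pos: [0.4885, 0.2083, -0.0001]
ee_rot: [0.707, -0.025, 0.706, 0.025]
force: [-2.6, -0.4, 5.5]
opening: 0.0172
[-1.02159837  0.14770655  3.99974072] [-0.05261079  0.33299353 -0.02413144] 0.01745341761961683 [ 4.88550650e-01  2.08353386e-01 -1.07009990e-04]
```

View pics/w13.png

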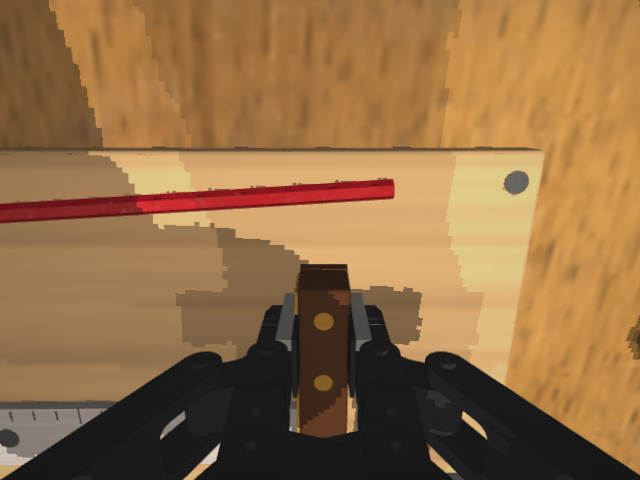

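View pics/s13c.png

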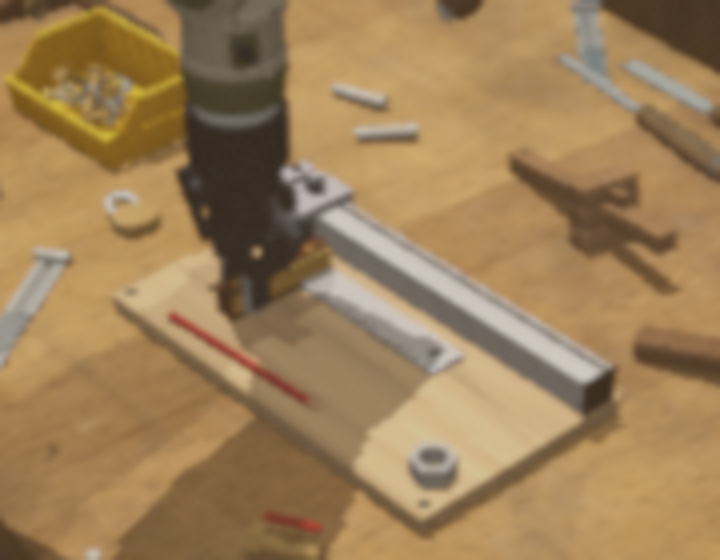

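```bash
python3 -m pendant '[{"tx":0,"ty":0,"tz":0.002,"ax":0,"ay":0,"az":0,"grip":1},{"tx":0,"ty":0,"tz":0.004,"ax":0,"ay":0,"az":0,"grip":1},{"tx":0.0005,"ty":0,"tz":0.006,"ax":0,"ay":0,"az":0,"grip":1},{"tx":0.0005,"ty":0,"tz":0.008,"ax":0,"ay":0,"az":0,"grip":1},{"tx":0.0005,"ty":0,"tz":0.01,"ax":0,"ay":0,"az":0,"grip":1},{"tx":0.0005,"ty":0,"tz":0.0115,"ax":0,"ay":0,"az":0,"grip":1},{"tx":0.0005,"ty":0,"tz":0.013,"ax":0,"ay":0,"az":0,"grip":1},{"tx":0.0005,"ty":0,"tz":0.014,"ax":0,"ay":0,"az":0,"grip":1},{"tx":0.0005,"ty":0,"tz":0.015,"ax":0,"ay":0,"az":0,"grip":1},{"tx":0.0005,"ty":0,"tz":0.016,"ax":0,"ay":0,"az":0,"grip":1}]' 80
python3 - <<'E'
from h import *
s,p,M=pose()
print(s["force"],s["torque"],s["opening"]);go([.502,.224,0],94.15)
E
```

```text
t: 21.2
ee_pos: [0.5031, 0.2095, -0.0001]
ee_rot: [0.706, -0.025, 0.707, 0.025]
force: [-8.1, -0.0, 10.2]
opening: 0.0173
[-8.05279086 -0.04823383 10.17792752] [-0.07233541  1.52474131 -0.03771408] 0.017272300983967547
t 21.2 tcp [ 5.031e-01  2.095e-01 -1.000e-04] yaw 94.09 J [ 0.25  0.41 -0.36  0.8  -0.    0.18]
shift [-0.0001  0.0146 -0.    ] turn [-0.06 -0.08  0.03]
```

```bash
python3 -m pendant '[{"tx":-0.0005,"ty":0.002,"tz":0.001,"ax":0,"ay":0,"az":0,"grip":1},{"tx":-0.001,"ty":0.004,"tz":0.001,"ax":0,"ay":0,"az":0,"grip":1},{"tx":-0.001,"ty":0.006,"tz":0.001,"ax":0,"ay":0,"az":0,"grip":1},{"tx":-0.001,"ty":0.008,"tz":0.001,"ax":0,"ay":0,"az":0,"grip":1},{"tx":-0.001,"ty":0.01,"tz":0.001,"ax":0,"ay":0,"az":0,"grip":1},{"tx":-0.001,"ty":0.012,"tz":0.001,"ax":0,"ay":0,"az":0,"grip":1},{"tx":-0.001,"ty":0.0135,"tz":0.001,"ax":0,"ay":0,"az":0,"grip":1},{"tx":-0.001,"ty":0.015,"tz":0.001,"ax":0,"ay":0,"az":0,"grip":1},{"tx":-0.001,"ty":0.016,"tz":0.001,"ax":0,"ay":0,"az":0,"grip":1},{"tx":-0.001,"ty":0.017,"tz":0.001,"ax":0,"ay":0,"az":0,"grip":1}]' 80
python3 - <<'E'
from rig import bot
from h import *
s,p,M=pose()
print(s["force"],s["torque"],s["opening"]);go([.502,.224,0],94.15)
im=bot.get_image("wrist");save(im,"w14")
im=bot.get_image("scene");save(im,"s14")
cv2.imwrite("pics/s14c.png",cv2.resize(im["color"][160:260,260:380],None,fx=6,fy=6,interpolation=cv2.INTER_CUBIC))
im=bot.get_image("top");save(im,"t14")
E
```

```text
t: 22.45
ee_pos: [0.5019, 0.2241, 0.0001]
ee_rot: [0.705, -0.027, 0.708, 0.023]
force: [-3.4, -11.4, 0.6]
opening: 0.0176
[ -3.42672956 -11.39207531   0.57581031] [-2.13273244  0.69593773 -0.52558203] 0.017554159109970588
t 22.45 tcp [5.019e-01 2.241e-01 1.000e-04] yaw 93.98 J [ 0.28  0.42 -0.34  0.81 -0.    0.21]
shift [ 0.0001 -0.0001  0.0001] turn [-0.17 -0.21  0.32]
```

View pics/w14.png

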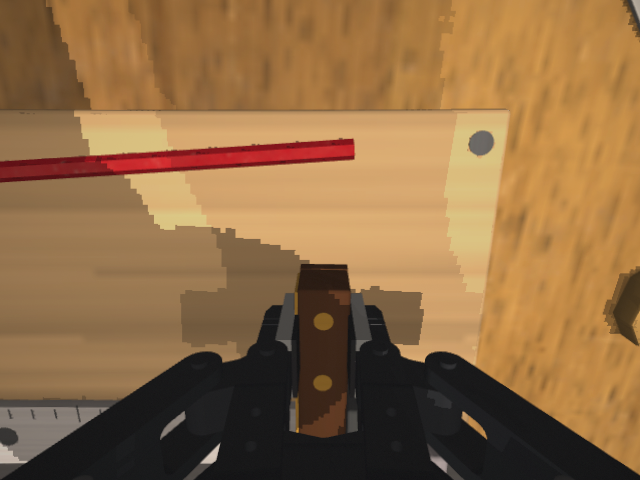

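View pics/s14c.png

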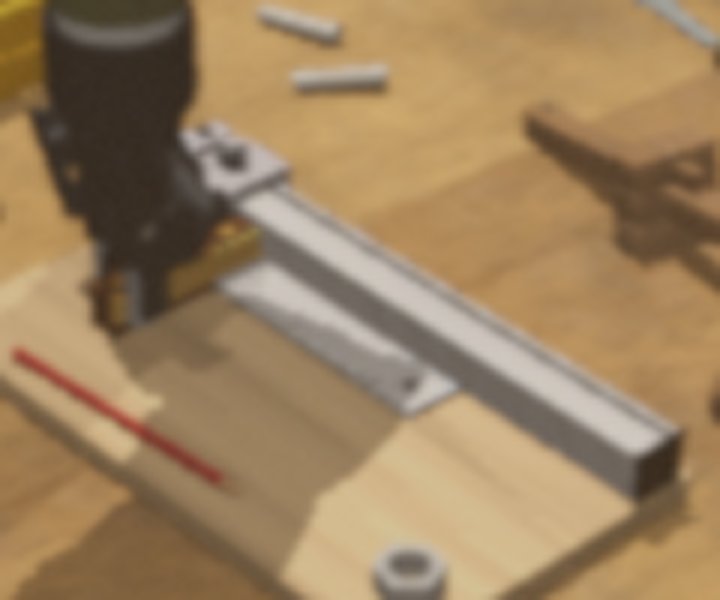

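```bash
python3 - <<'E'
from h import *
im=load("w14");c=im["color"]
cv2.imwrite("pics/w14c.png",cv2.resize(c[380:480,0:220],None,fx=3.6,fy=3.6,interpolation=cv2.INTER_CUBIC))
t=load("t14");cv2.imwrite("pics/t14c.png",cv2.resize(t["color"][160:270,195:355],None,fx=5,fy=5,interpolation=cv2.INTER_CUBIC))
E
```

```text
(no output)
```

View pics/w14c.png

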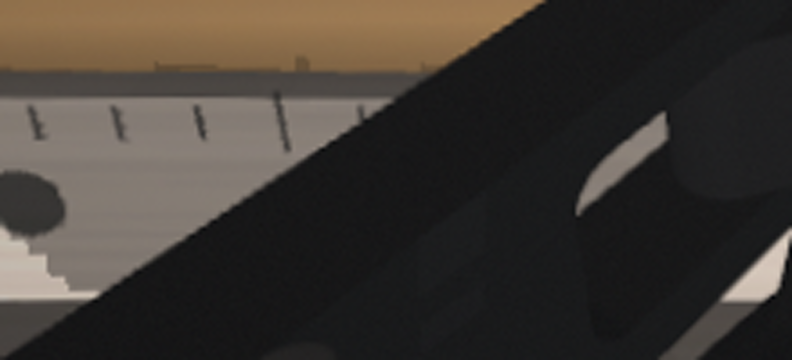

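View pics/t14c.png

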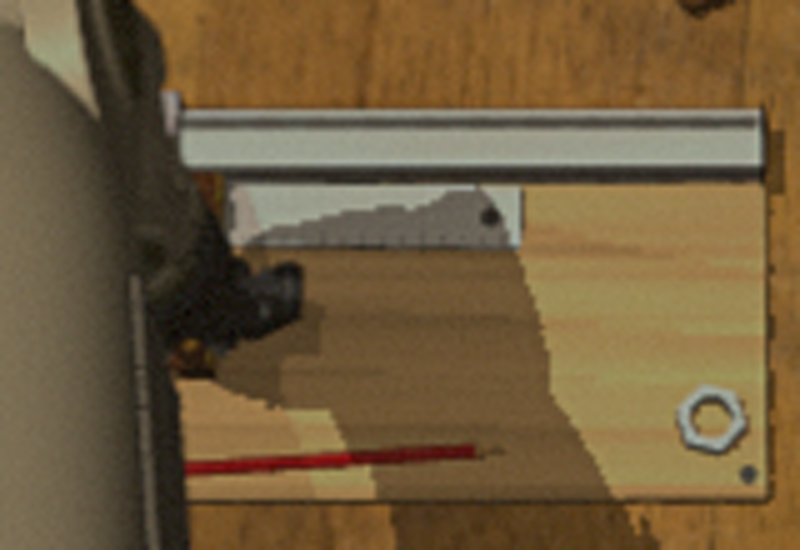

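```bash
python3 - <<'E'
from h import *
def edge(g,c,r0,r1,sgn):
    col=cv2.GaussianBlur(g,(3,3),0)[r0:r1,c].astype(float);d=np.diff(col)*sgn;i=int(d.argmax())
    if 0<i<len(d)-1:
        a,b,e=d[i-1:i+2];i=i+.5*(a-e)/(a-2*b+e)
    return r0+i+.5
def fit(im,cols,r0,r1,sgn,z):
    g=cv2.cvtColor(im["color"],cv2.COLOR_BGR2GRAY)
    pts=np.array([onz(im,c,edge(g,c,r0,r1,sgn),z)[:2] for c in cols])
    vx,vy,x,y=cv2.fitLine(pts.astype(np.float32),cv2.DIST_HUBER,0,.0005,.0001).ravel()
    if vy<0: vx,vy=-vx,-vy
    return round(float(np.arctan2(-vx,vy)),4),(round(float(x),4),round(float(y),4))
w=load("w14")
print("w front edge",fit(w,list(range(10,70,4))+list(range(100,500,8)),104,118,1,.018), fit(w,range(150,430,8),104,118,1,.018))
print("w blade inner",fit(w,range(2,95,3),402,412,1,.023))
print("w blade outer",fit(w,list(range(2,24,2))+list(range(203,215,2)),457,470,-1,.023))
t=load("t14");
print("t blade inner",fit(t,range(246,296,2),204,213,-1,.023)); 
print("t fence front/base",fit(t,range(240,344,3),191,200,1,.018))
print("t front edge",fit(t,range(240,340,3),255,264,-1,.018))
E
```

```text
w front edge (0.0728, (0.4235, 0.1964)) (0.0722, (0.4228, 0.2058))
w blade inner (0.0569, (0.5561, 0.1088))
w blade outer (0.0582, (0.5869, 0.1307))
t blade inner (0.0175, (0.5578, 0.1292))
t fence front/base (0.0719, (0.5922, 0.0915))
t front edge (0.0797, (0.4331, 0.0846))
```

```bash
python3 -m pendant '[{"tx":0,"ty":0.001,"tz":0.001,"ax":-0.3,"ay":0,"az":0.1,"grip":1},{"tx":0,"ty":0.001,"tz":0.001,"ax":-0.6,"ay":0,"az":0.2,"grip":1},{"tx":0,"ty":0.001,"tz":0.002,"ax":-0.9,"ay":0,"az":0.3,"grip":1},{"tx":0,"ty":0.001,"tz":0.002,"ax":-1.2,"ay":0,"az":0.3,"grip":1},{"tx":0,"ty":0.0015,"tz":0.003,"ax":-1.4,"ay":0,"az":0.3,"grip":1},{"tx":0,"ty":0.0015,"tz":0.003,"ax":-1.5,"ay":0,"az":0.3,"grip":1},{"tx":0,"ty":0.0015,"tz":0.003,"ax":-1.5,"ay":0,"az":0.3,"grip":1},{"tx":0,"ty":0.0015,"tz":0.003,"ax":-1.5,"ay":0,"az":0.3,"grip":1},{"tx":0,"ty":0.0015,"tz":0.003,"ax":-1.5,"ay":0,"az":0.3,"grip":1},{"tx":0,"ty":0.0015,"tz":0.003,"ax":-1.5,"ay":0,"az":0.3,"grip":1}]' 100
cat >> h.py <<'E'
def edge(g,c,r0,r1,sgn):
    col=cv2.GaussianBlur(g,(3,3),0)[r0:r1,c].astype(float);d=np.diff(col)*sgn;i=int(d.argmax())
    if 0<i<len(d)-1:
        a,b,e=d[i-1:i+2];i=i+.5*(a-e)/(a-2*b+e)
    return r0+i+.5
def fit(im,cols,r0,r1,sgn,z):
    g=cv2.cvtColor(im["color"],cv2.COLOR_BGR2GRAY)
    pts=np.array([onz(im,c,edge(g,c,r0,r1,sgn),z)[:2] for c in cols])
    vx,vy,x,y=cv2.fitLine(pts.astype(np.float32),cv2.DIST_HUBER,0,.0005,.0001).ravel()
    if vy<0: vx,vy=-vx,-vy
    return round(float(np.arctan2(-vx,vy)),4),(round(float(x),4),round(float(y),4))
E
python3 - <<'E'
from rig import bot
from h import *
s,p,M=pose()
print(s["force"],s["torque"],s["opening"]);go([.502,.224,0],94.15)
w=bot.get_image("wrist");save(w,"w15")
im=bot.get_image("top");save(im,"t15")
print("w front edge",fit(w,list(range(10,70,4))+list(range(100,500,8)),102,120,1,.018))
print("w blade inner",fit(w,range(2,95,3),400,414,1,.023))
print("w blade outer",fit(w,list(range(2,24,2))+list(range(203,215,2)),455,472,-1,.023))
c=w["color"]
cv2.imwrite("pics/w15c.png",cv2.resize(c[380:480,0:220],None,fx=3.6,fy=3.6,interpolation=cv2.INTER_CUBIC))
cv2.imwrite("pics/t15c.png",cv2.resize(im["color"][180:220,225:315],None,fx=8,fy=8,interpolation=cv2.INTER_CUBIC))
E
```

```text
t: 23.85
ee_pos: [0.5019, 0.2232, -0.0]
ee_rot: [0.703, -0.034, 0.709, 0.031]
force: [-10.9, -10.6, 9.2]
opening: 0.017
[-10.88271354 -10.58854958   9.2205547 ] [-1.88558744  1.63795825 -0.97865856] 0.01695684229276001
t 23.85 tcp [ 0.5019  0.2232 -0.    ] yaw 95.31 J [ 0.27  0.43 -0.34  0.82 -0.    0.18]
shift [-0.      0.0008  0.0002] turn [ 1.16 -0.51  0.26]
w front edge (0.0727, (0.424, 0.1893))
w blade inner (0.0684, (0.558, 0.107))
w blade outer (0.0732, (0.589, 0.1223))
```

View pics/w15c.png

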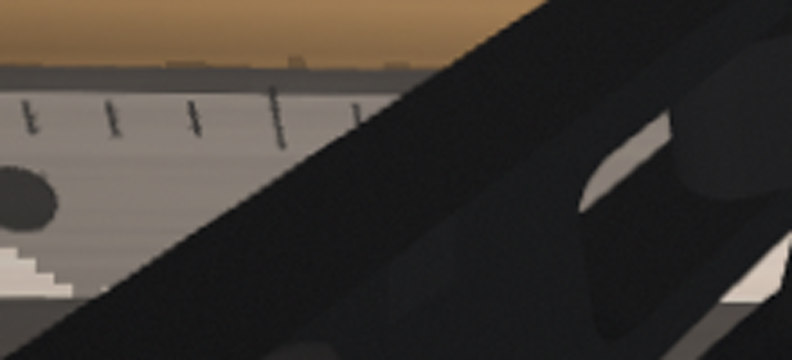

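View pics/t15c.png

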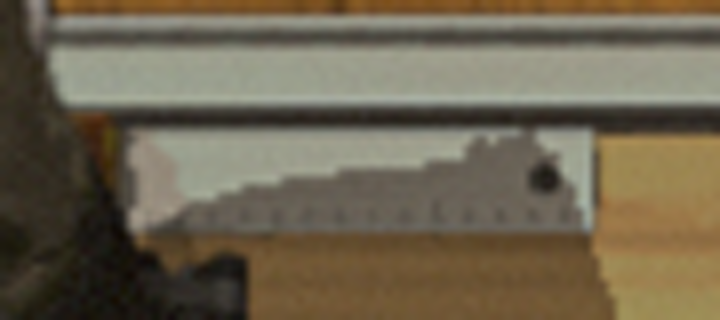

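```bash
python3 -m pendant '[{"tx":0,"ty":0.0025,"tz":0.003,"ax":-0.2,"ay":0,"az":0,"grip":1},{"tx":0,"ty":0.003,"tz":0.003,"ax":-0.3,"ay":0,"az":0,"grip":1},{"tx":0,"ty":0.0035,"tz":0.003,"ax":-0.4,"ay":0,"az":0,"grip":1},{"tx":0,"ty":0.0035,"tz":0.003,"ax":-0.4,"ay":0,"az":0,"grip":1},{"tx":0,"ty":0.0035,"tz":0.003,"ax":-0.4,"ay":0,"az":0,"grip":1},{"tx":0,"ty":0.0035,"tz":0.003,"ax":-0.4,"ay":0,"az":0,"grip":1},{"tx":0,"ty":0.0035,"tz":0.003,"ax":-0.4,"ay":0,"az":0,"grip":1},{"tx":0,"ty":0.0035,"tz":0.003,"ax":-0.4,"ay":0,"az":0,"grip":1},{"tx":0,"ty":0.0035,"tz":0.003,"ax":-0.4,"ay":0,"az":0,"grip":1},{"tx":0,"ty":0.0035,"tz":0.003,"ax":-0.4,"ay":0,"az":0,"grip":1}]' 100
python3 - <<'E'
from rig import bot
from h import *
s,p,M=pose()
print(s["force"],s["torque"],s["opening"]);go([.502,.224,0],94.15)
w=bot.get_image("wrist");save(w,"w16")
t=bot.get_image("top");save(t,"t16")
im=bot.get_image("scene");save(im,"s16")
print("w front edge",fit(w,list(range(10,70,4))+list(range(100,500,8)),102,120,1,.018))
print("w blade inner",fit(w,range(2,95,3),400,414,1,.023))
print("w blade outer",fit(w,list(range(2,24,2))+list(range(203,215,2)),455,472,-1,.023))
print("blade tip px x->", [onz(t,225+590/8,180+y/8,.023).round(4) for y in (150,225)])
cv2.imwrite("pics/s16c.png",cv2.resize(im["color"][150:250,250:370],None,fx=6,fy=6,interpolation=cv2.INTER_CUBIC))
cv2.imwrite("pics/t16c.png",cv2.resize(t["color"][180:220,225:315],None,fx=8,fy=8,interpolation=cv2.INTER_CUBIC))
E
```

```text
t: 25.2
ee_pos: [0.5017, 0.2231, 0.0]
ee_rot: [0.701, -0.038, 0.711, 0.03]
force: [-11.1, -14.9, 10.8]
opening: 0.0169
[-11.14004338 -14.9472936   10.78366167] [-2.60052058  1.57572645 -1.1552951 ] 0.01687717203752096
t 25.2 tcp [0.5017 0.2231 0.    ] yaw 95.46 J [ 0.28  0.43 -0.33  0.83 -0.01  0.18]
shift [-0.      0.0009  0.0003] turn [ 1.31 -0.81  0.65]
w front edge (0.0727, (0.4238, 0.1922))
w blade inner (0.0712, (0.5589, 0.0983))
w blade outer (0.0775, (0.5886, 0.1322))
blade tip px x-> [array([0.5859, 0.0711, 0.023 ]), array([0.5617, 0.0691, 0.023 ])]
```

View pics/s16c.png

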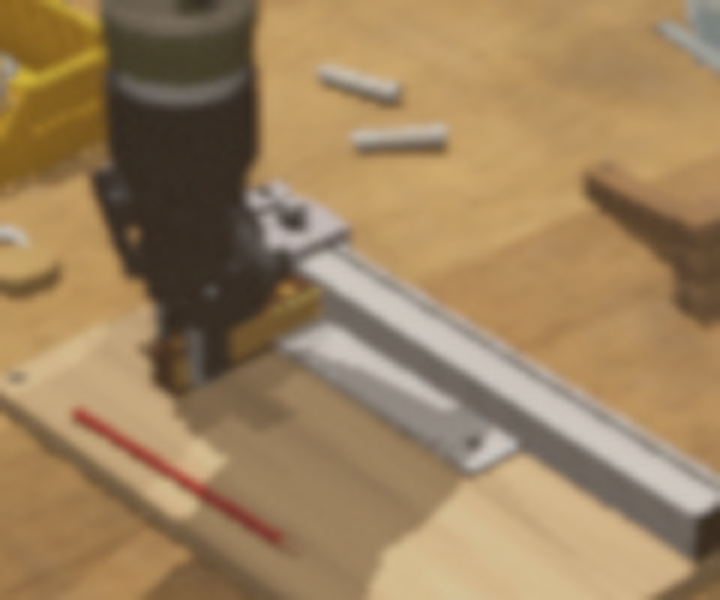

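View pics/t16c.png

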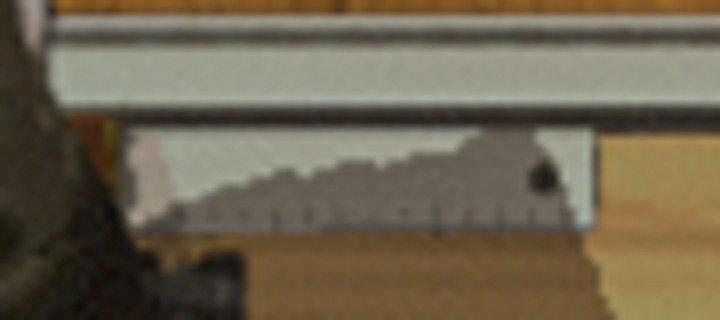

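```bash
python3 - <<'E'
from rig import bot
s=bot.read_state();print(s["t"],s["force"],s["joint_velocities"])
print(bot.sign_off())
E
```

```text
25.35 [-11.61738196 -15.25439067  10.863385  ] [-3.48034971e-04  9.58857157e-04  1.28924218e-03 -7.38445482e-05
  2.13866220e-03  9.54710173e-04]
the job is handed in; nothing more can be done
None
```

I slid the stop home and let go of it. I then put the try square into the corner of fence and stop plate and handed the job in at 25.4 s, with the square still gripped and pressed. The hand-in gives no verdict.

**Stop:** It travelled about 92 mm and then stayed put under a 22 N push, three times what the plunger needs. After I let go and backed off, the picture shows it against the end block.

**Square at the end:**
- **Force:** the wrist read about 11–12 N towards the fence, 15 N towards the plate and 11 N down on the board. The arm was at rest.
- **Angle:** the blade lies at 0.071 to 0.078 rad by its two edges, and the board's front edge at 0.073 rad.
- **Position:** the outer corner is estimated within about 2 mm of the target.

**Not seen directly:** The gripper hid the plate, so I never saw it standing square. I infer that from two things: the force on it is far above the swivel's friction, and another 4 N of push moved the tool no further.

**What disagreed or had to be mended:**
- **Finger ends:** they stand about 20 mm short of the reported TCP, so the first grasp closed above the knob. I went lower and gripped it on the second try.
- **Blade angle:** on first contact the blade tip stood about 0.015 rad off the fence. I turned the tool about 1.4° to bring it flush, so the tool's yaw now differs from the square's by about 1.2°.
- **Top-camera check:** one reading from the top picture gave 0.0175 rad for the blade's inner edge. I suspect a shadow edge and did not use it; the wrist camera and the later top pictures show the blade parallel to the fence.

I did not touch any of the other things.

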